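# Unpack a courier carrier of sectioned dies onto the bench pin tray, in order

## Task

The sectioned dies have come back in the courier carrier, standing in arch order under the steel keeper frame. Lift the frame by its black handle straight up off its two guide posts without cocking it and lay it flat on the bench, handle up. Then move the four dies one at a time, starting at the left end (as seen from the robot) so that their order is never in doubt, onto the empty green pin tray that lies beside the carrier: upright, in a row along its middle, one at the centre of each quarter of its length, in the same order from left to right.

Things in the scene. Friction and masses are not known exactly. Their poses are not given: they have to be found in the camera images.
- carrier: courier carrier, fixed: aluminium base 94x260 mm, 4 to 10 mm above the bench on feet; on it a green pin mat 79x157 mm, top at 33 mm; steel guide posts at y = +-105 mm, 8 mm thick above a shoulder at 40 mm, top at 74 mm. Origin: centre of underside, on the bench; +y to its left end (within 15 deg of world +y), z up. Dies stand in a row at x = 0, about y = +58.5, +19.5, -19.5, -58.5 mm
- keeper: loose steel frame 60x236x4 mm, 0.16 kg, window 37x169 mm round the dies, 11 mm holes at y = +-105 mm on the posts; its underside rests 40 mm above the bench and must rise 34 mm to clear them. Black bar handle across its middle: 60 mm along x, 10 along y, 12 high, centre 54 mm above the origin, on two 7 mm rods at x = +-24.5. Origin: centre of underside; y along the length, z up
- tray: empty green pin tray, fixed on the bench beside the carrier (not the one at the back behind the articulators), 157x79x23 mm. A die's pin sinks in freely until its block stands on top, its origin 13 mm above the tray's. Origin: centre of underside; +x along its length to its left end (within 15 deg of world +y), z up. Quarter centres, left to right: x = +58.5, +19.5, -19.5, -58.5 mm, y = 0
- die_bridge: long pale yellow die with several teeth, 41x25x35 mm, 35 g. x along the 41 mm, y across the 25 mm: grip there. Origin on its vertical axis at the tip of its dowel pin, 10 mm below the underside of its block (and so below the mat it stands on); z up; at the start x points to the carrier's left end within 6 degrees. Order on the carrier varies.
- die_yellow: small pale yellow one-tooth die, 23x17x38 mm, 16 g. x along the 23 mm, y across the 17 mm: grip there. Origin on its vertical axis at the tip of its dowel pin, 10 mm below the underside of its block (and so below the mat it stands on); z up; at the start x points to the carrier's left end within 6 degrees. Order on the carrier varies.
- die_pink: small pinkish one-tooth die, 21x22x36 mm, 18 g. Grip along y, 22 mm. Origin on its vertical axis at the tip of its dowel pin, 10 mm below the underside of its block (and so below the mat it stands on); z up; at the start x points to the carrier's left end within 6 degrees. Order on the carrier varies.
- die_metal: small die with a whitish grey metal crown, 18x20x34 mm, 22 g. Grip along y, 20 mm. Origin on its vertical axis at the tip of its dowel pin, 10 mm below the underside of its block (and so below the mat it stands on); z up; at the start x points to the carrier's left end within 6 degrees. Order on the carrier varies.
Not all that is in view belongs to the job. Leave any purple look-alike of the die_pink alone.

How it is judged:
By the outcome, as a careful person would: the job done as asked, in the order asked, and still so for the second after the job is handed in, with the robot touching nothing.
It also fails if it takes over 109 s, if anything falls off the work surface, if the arm or the gripper's body presses on something with over 40 N, if the wrist force passes 120 N, or if a joint passes its speed limit or range.

## Robot

A 6-joint arm with a two-finger parallel gripper is mounted at the origin on a cart in front of the work surface, level with it; the furniture and walls round the work are solid. World frame = base frame: x ahead of the robot, y to its left, z up, the work surface at z = 0. Lengths are in m, angles in rad, forces in N, time in s.
With the tool pointing down it reaches from about 0.4 to 0.825 m from the base axis. Payload 7 kg.
Tool frame: the origin (TCP) lies on the centre line of the jaws, within the pads' length; the fingertips stand 14 mm ahead of it and the grasp point (between the pads) lies 5 mm behind it (robot.finger_overhang is the distance from the TCP to the fingertips, in m); z points along the fingers, y is the line along which they close (so a half turn about z gives the same grasp; the last joint's range is limited). The gripper opens to 88 mm and grips with 3 to 60 N. Pads are 19 mm wide; open, the fingers measure 130 mm over their backs; the gripper's body (78 mm by 193 mm) begins 47 mm behind the grasp point.
Start: joints at [-0.937, 0.359, 0.012, 0, -1.224, -0.288], TCP at [0.229, -0.635, 0.241] pointing down, gripper open.
Joint ranges: [-3.07, 3.07], [-1.43, 2.12], [-1.02, 1.25], [-3.03, 1.67], [-3.05, -0], [-3.03, 3.03]. Speed limits (rad/s): [2.39, 2.39, 3.01, 3.14, 3.14, 3.14].

## Interface

Orientations are given as a 3x3 rotation matrix whose columns are the frame's x, y, z axes.
In Python, from rig import robot gives the robot as it stands.
- The arm moves only by the tool jog_arm, never from a script. Its arguments are lists of equal length, an entry for each row: "hand": the opening, from 0 (shut) to 1 (fully open); "slide": the shift along the tool's x, y, z in m, a list of three; "twist": the turn about the tool's z in rad. In form: {"hand": [hand, ...], "slide": [[dx, dy, dz], ...], "twist": [twist, ...]}. A call has exactly 8 rows; each row is the pose to reach, as a shift and turn from the pose commanded when the call began, along the tool's axes at that moment; what a row does not reach only later rows make up. A row lasts 1/12 s, in which the tool goes at most 41.7 mm and 7.16 degrees, less where a joint would pass 70% of its speed; a pose out of reach is approached as far as the arm can. A call with a gripper value outside its range is refused whole. The fingers move at their own pace and stop on an object; "grip_force" is the grip in N (left out, the last holds). Time passes only in rows, so rows that repeat a pose let the fingers close, or fill a call up. It gives the time, the measured TCP pose, the force, the opening and the grip force at its end, in the units of the state.
- robot.observe(): the state, without advancing time (a new reading comes with each control period).
- robot.read_camera(name): name is "side" or "top" or "wrist"; returns the picture (420x560x3 uint8, red, green, blue); there is no depth.
- robot.calibration(name): a dict with "vertical_fov" (degrees; the focal length in pixels is half the picture's height over the tangent of half this angle, whatever the lens; pixels are square), "cx", "cy" (the principal point, pixels), "camera_from_world" (4x4, takes a point from world to camera coordinates). Camera axes: x right, y down, z forward; pixel columns grow to the right and rows downward; lengths in m; the calibration is good to about 2 mm. A picture is of the moment at which its call begins: read the wrist's pose just before it. calibration takes no time and is no camera call; for the wrist camera it gives the pose at the moment of the call.
- robot.close_job(): hands the job in; it is judged then, once.
The state is a dict: "t": time; "joint_pos": joint angles; "joint_vel": joint speeds; "tau": joint torques, N m; "position": TCP position; "ee_rot": TCP orientation; "force": force on the tool from outside, world axes, zero at the start; "moment": the same for the moment, N m; "width": opening from 0.0 (shut) to 1.0 (fully open); "grasp_force": force on a finger pad.
Only numpy, scipy, OpenCV 4.12 (cv2) and the standard library are available. Lean on these libraries where they do the work, as an engineer would, in place of code of your own. Each camera call takes 0.05 s, during which the arm holds its last target. There are 200 camera calls.

## Working session

There is one attempt and no reset: what is moved stays moved. The work goes in short steps, Python scripts to look and compute and a tool call to move; the robot and the scene stay as the last step left them, time stands still between calls to the robot, and variables do not carry over. Pictures are saved under pics/ and viewed, at most 14 in all, crops included, and the job is handed in when it is done.

Besides the shell and the picture viewer there is one more tool, called after "Request:" in YAML: its name, and indented under it one key for each argument. jog_arm: Moves the arm, as the interface text tells. Its arguments: {"type":"object","properties":{"hand":{"type":"array","items":{"type":"number"}},"slide":{"type":"array","items":{"type":"array","items":{"type":"number"}}},"twist":{"type":"array","items":{"type":"number"}},"grip_force":{"type":"number"}},"required":["hand","slide","twist"]}

```bash
mkdir -p pics; python3 - <<'E'
from rig import robot
import cv2,json
for n in ["top","side"]:
    c=robot.calibration(n);print(n,c)
    cv2.imwrite(f"pics/{n}0.png",robot.read_camera(n)[:,:,::-1])
print(robot.observe(),robot.finger_overhang)
E
```

```text
top {'vertical_fov': 42.76975924216253, 'cx': 285.2493862065648, 'cy': 204.2564714155612, 'camera_from_world': array([[-0.02112112, -0.9997621 ,  0.00544474,  0.09570414],
       [-0.99273557,  0.02032684, -0.11858712,  0.52218764],
       [ 0.11844823, -0.00790988, -0.99292872,  0.9458687 ],
       [ 0.        ,  0.        ,  0.        ,  1.        ]])}
side {'vertical_fov': 42.52265359479982, 'cx': 282.30057516009174, 'cy': 208.70888066963784, 'camera_from_world': array([[-0.99928165, -0.03787478, -0.00129606,  0.5303963 ],
       [-0.01541964,  0.43759394, -0.89904048,  0.03170554],
       [ 0.03461811, -0.89837467, -0.43786361,  1.06742313],
       [ 0.        ,  0.        ,  0.        ,  1.        ]])}
{'t': 0.1, 'joint_pos': array([-9.36933333e-01,  3.59327894e-01,  1.11632156e-02, -3.24771305e-04,
       -1.22412571e+00, -2.88090364e-01]), 'joint_vel': array([ 0.00058682, -0.00315152,  0.00220149,  0.00151706,  0.00043828,
        0.00048739]), 'tau': array([-3.06886621e-03, -5.84163952e+01,  2.93751329e+01,  7.01552019e+00,
        1.01145194e-02, -5.74487035e-05]), 'position': array([ 0.22860401, -0.63466105,  0.23971082]), 'ee_rot': array([[-9.40851300e-01, -3.38819161e-01, -6.38752697e-04],
       [-3.38819738e-01,  9.40850290e-01,  1.38472990e-03],
       [ 1.31797637e-04,  1.51924695e-03, -9.99998837e-01]]), 'force': array([-0.18630945,  0.37625646,  0.5379034 ]), 'moment': array([-0.02758739,  0.01233916,  0.03147921]), 'grasp_force': 0.0, 'width': 1.0000642902426913} 0.014
```

View pics/top0.png

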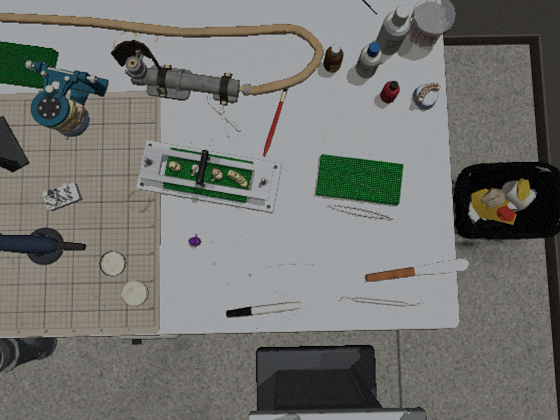

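View pics/side0.png

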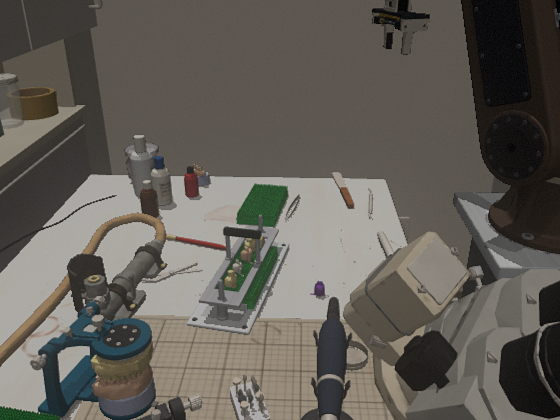

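The top view shows the carrier near (210,176), with its dies at about (175,167), (196,171), (216,174) and (238,179, the bridge). The tray is at (359,180) and the purple decoy at (195,240). The bench in front of the carrier, around (270,265), looks mostly free.

```bash
cat > h.py <<'E'
from rig import robot
import numpy as np, cv2
def snap(n,name):
    c=robot.calibration(n); im=robot.read_camera(n); cv2.imwrite(f"pics/{name}.png",im[:,:,::-1]); return im,c
def foc(c): return 210/np.tan(np.radians(c["vertical_fov"]/2))
def ray(c,u,v,z):
    T=c["camera_from_world"]; R=T[:3,:3]; o=-R.T@T[:3,3]; f=foc(c)
    d=R.T@np.array([(u-c["cx"])/f,(v-c["cy"])/f,1]); return o+d*(z-o[2])/d[2]
def proj(c,p):
    q=c["camera_from_world"]@np.append(p,1); f=foc(c); return np.round([c["cx"]+f*q[0]/q[2],c["cy"]+f*q[1]/q[2]],1)
def go(xy,yaw,z):
    "slide and twist to bring TCP to xy,z with tool y along world angle yaw (mod pi)"
    s=robot.observe(); R=s["ee_rot"]; d=np.array([*xy,z])-s["position"]
    cur=np.arctan2(R[1,1],R[0,1]); t=-(yaw-cur); t=(t+np.pi/2)%np.pi-np.pi/2
    print("slide",np.round(R.T@d,4),"twist",round(t,4),"j6",round(s["joint_pos"][5],2),"t",round(s["t"],2))
E
python3 - <<'E'
from h import *
c=robot.calibration("top"); im=cv2.imread("pics/top0.png")
hsv=cv2.cvtColor(im,cv2.COLOR_BGR2HSV)
m=cv2.inRange(hsv,(45,100,30),(80,255,255)); m=cv2.morphologyEx(m,cv2.MORPH_CLOSE,np.ones((5,5)))
for k in cv2.findContours(m,0,2)[0]:
    if cv2.contourArea(k)>150:
        b=cv2.boxPoints(cv2.minAreaRect(k)); print(cv2.contourArea(k),b.round(0).tolist()); P=np.array([ray(c,*p,.023) for p in b]); print(P.round(3).tolist(),P.mean(0).round(4),[np.linalg.norm(P[i]-P[i-1]).round(3) for i in range(4)])
cr=cv2.resize(im[130:220,130:290],None,fx=5,fy=5,interpolation=2); cv2.imwrite("pics/cr.png",cr)
for p in [(200,240),(340,240),(200,300),(340,300)]: print(p,ray(c,*p,0).round(3))
f=cv2.resize(im[215:325,160:370],None,fx=3.5,fy=3.5,interpolation=2); cv2.imwrite("pics/fr.png",f)
E
```

```text
378.5 [[162.0, 187.0], [163.0, 182.0], [246.0, 196.0], [245.0, 202.0]]
[[0.561, 0.311, 0.023], [0.571, 0.309, 0.023], [0.541, 0.156, 0.023], [0.531, 0.158, 0.023]] [0.5512 0.2336 0.023 ] [np.float64(0.155), np.float64(0.01), np.float64(0.156), np.float64(0.01)]
820.0 [[202.0, 181.0], [205.0, 162.0], [251.0, 170.0], [248.0, 189.0]]
[[0.571, 0.237, 0.023], [0.606, 0.231, 0.023], [0.59, 0.146, 0.023], [0.555, 0.152, 0.023]] [0.5805 0.1915 0.023 ] [np.float64(0.086), np.float64(0.036), np.float64(0.086), np.float64(0.036)]
501.5 [[165.0, 175.0], [168.0, 156.0], [200.0, 161.0], [196.0, 180.0]]
[[0.585, 0.306, 0.023], [0.62, 0.301, 0.023], [0.608, 0.242, 0.023], [0.573, 0.248, 0.023]] [0.5965 0.2741 0.023 ] [np.float64(0.06), np.float64(0.036), np.float64(0.06), np.float64(0.036)]
3277.5 [[316.0, 194.0], [321.0, 153.0], [404.0, 164.0], [398.0, 205.0]]
[[0.542, 0.029, 0.023], [0.619, 0.017, 0.023], [0.596, -0.136, 0.023], [0.52, -0.123, 0.023]] [ 0.5692 -0.0535  0.023 ] [np.float64(0.153), np.float64(0.077), np.float64(0.155), np.float64(0.077)]
1732.0 [[-5.0, 81.0], [0.0, 41.0], [58.0, 49.0], [52.0, 89.0]]
[[0.769, 0.627, 0.023], [0.848, 0.62, 0.023], [0.831, 0.51, 0.023], [0.752, 0.518, 0.023]] [0.7999 0.5685 0.023 ] [np.float64(0.11), np.float64(0.08), np.float64(0.111), np.float64(0.08)]
(200, 240) [0.464 0.245 0.   ]
(340, 240) [ 0.459 -0.016  0.   ]
(200, 300) [0.354 0.245 0.   ]
(340, 300) [ 0.348 -0.012  0.   ]
```

View pics/cr.png

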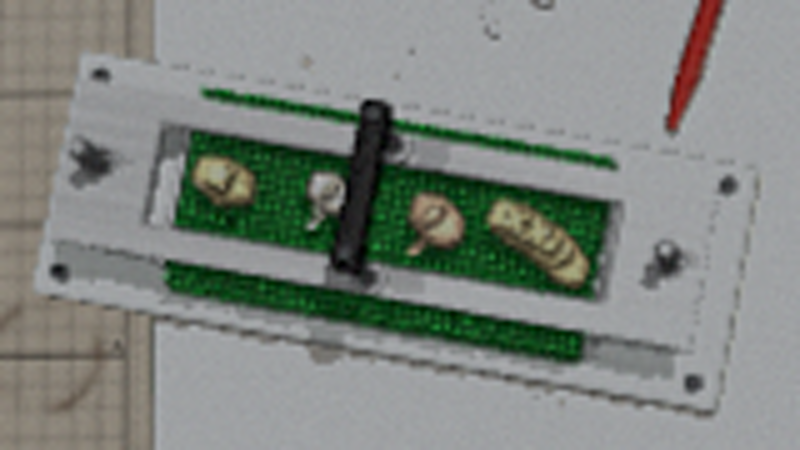

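View pics/fr.png

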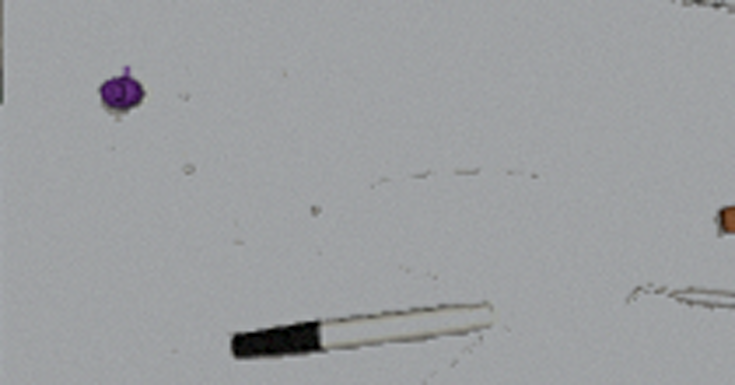

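The left-to-right order is yellow, metal, pink, bridge. The handle runs from crop (373,105) to (348,270). The bench in front is free apart from the purple decoy near frame (195,242) and the black/white marker; the thin lines are scratches.

I'll grip the handle on its 60 mm ends, because the dies leave no room for fingers along y.

```bash
python3 - <<'E'
from h import *
c=robot.calibration("top")
q=lambda x,y,z: ray(c,130+x/5,130+y/5,z)
P=np.array([q(80,55,.01),q(758,165,.01),q(715,412,.01),q(37,292,.01)]);print(P.round(3),P.mean(0),[np.linalg.norm(P[i]-P[i-1]).round(3) for i in range(4)])
d=P[0]+P[3]-P[1]-P[2];print("yaw of +y from world y",np.degrees(np.arctan2(d[0],d[1])))
H=np.array([q(375,105,.06),q(346,268,.06)]);print(H,H.mean(0),np.linalg.norm(H[0]-H[1]))
w=robot.calibration("wrist");T=w["camera_from_world"];print("cam pos",-T[:3,:3].T@T[:3,3],T[:3,:3].round(2),w["vertical_fov"])
hc=H.mean(0);go(hc[:2],-np.arctan2(d[0],d[1]),.241)
E
```

```text
[[0.652 0.344 0.01 ]
 [0.605 0.09  0.01 ]
 [0.512 0.108 0.01 ]
 [0.562 0.36  0.01 ]] [0.58258631 0.22539965 0.01      ] [np.float64(0.091), np.float64(0.259), np.float64(0.095), np.float64(0.257)]
yaw of +y from world y 10.887145763834392
[[0.61929533 0.22634076 0.06      ]
 [0.5605826  0.23681374 0.06      ]] [0.58993896 0.23157725 0.06      ] 0.05963947560611791
cam pos [ 0.15881542 -0.65998342  0.3826893 ] [[-0.34  0.94  0.  ]
 [ 0.91  0.33  0.27]
 [ 0.26  0.09 -0.96]] 60.01592639938809
slide [-6.335e-01  6.926e-01 -3.000e-04] twist -1.0351 j6 -0.29 t 0.1
```

Request:
jog_arm:
  hand: [1, 1, 1, 1, 1, 1, 1, 1]
  slide:
    - [-0.027, 0.0295, 0]
    - [-0.054, 0.059, 0]
    - [-0.081, 0.0885, 0]
    - [-0.108, 0.118, 0]
    - [-0.135, 0.1475, 0]
    - [-0.162, 0.177, 0]
    - [-0.189, 0.2065, 0]
    - [-0.216, 0.236, 0]
  twist: [0, 0, 0, 0, 0, 0, 0, 0]
  grip_force: 40

```text
t: 0.77
position: [0.3521, -0.3379, 0.2404]
ee_rot: [[-0.941, -0.339, -0.0], [-0.339, 0.941, 0.0], [0.0, 0.0, -1.0]]
force: [1.2, -0.1, -0.8]
width: 0.998
grasp_force: 0.0
```

Request:
jog_arm:
  hand: [1, 1, 1, 1, 1, 1, 1, 1]
  slide:
    - [-0.027, 0.0295, 0]
    - [-0.054, 0.059, 0]
    - [-0.081, 0.0885, 0]
    - [-0.108, 0.118, 0]
    - [-0.135, 0.1475, 0]
    - [-0.162, 0.177, 0]
    - [-0.189, 0.2065, 0]
    - [-0.216, 0.236, 0]
  twist: [0, 0, 0, 0, 0, 0, 0, 0]

```text
t: 1.43
position: [0.4753, -0.0425, 0.2407]
ee_rot: [[-0.941, -0.339, 0.0], [-0.339, 0.941, 0.0], [-0.0, 0.0, -1.0]]
force: [1.8, -0.9, -0.0]
width: 0.997
grasp_force: 0.0
```

Request:
jog_arm:
  hand: [1, 1, 1, 1, 1, 1, 1, 1]
  slide:
    - [-0.027, 0.0295, 0]
    - [-0.054, 0.059, 0]
    - [-0.081, 0.0885, 0]
    - [-0.108, 0.118, 0]
    - [-0.135, 0.1475, 0]
    - [-0.162, 0.177, 0]
    - [-0.189, 0.2065, 0]
    - [-0.201, 0.22, 0]
  twist: [-0.1, -0.2, -0.3, -0.4, -0.5, -0.6, -0.7, -0.8]

```text
t: 2.1
position: [0.5908, 0.2344, 0.2394]
ee_rot: [[-0.406, -0.914, -0.001], [-0.914, 0.406, -0.0], [0.001, 0.0, -1.0]]
force: [0.2, -0.5, 0.0]
width: 1.004
grasp_force: 0.0
```

Request:
jog_arm:
  hand: [1, 1, 1, 1, 1, 1, 1, 1]
  slide:
    - [0, 0, 0]
    - [0, 0, 0]
    - [0, 0, 0]
    - [0, 0, 0]
    - [0, 0, 0]
    - [0, 0, 0]
    - [0, 0, 0]
    - [0, 0, 0]
  twist: [-0.1, -0.2, -0.235, -0.235, -0.235, -0.235, -0.235, -0.235]

```text
t: 2.77
position: [0.5897, 0.2304, 0.2406]
ee_rot: [[-0.19, -0.982, 0.0], [-0.982, 0.19, 0.0], [-0.0, 0.0, -1.0]]
force: [-0.3, -0.6, 0.1]
width: 0.996
grasp_force: 0.0
```

```bash
python3 - <<'E'
from h import *
im,c=snap("wrist","w1"); np.save("c1.npy",c)
print(c,robot.observe())
E
```

```text
{'vertical_fov': 60.01592639938809, 'cx': 276.77518151195056, 'cy': 202.86671935020297, 'camera_from_world': array([[-9.81834164e-01,  1.89740551e-01, -4.45373383e-04,
         5.34947744e-01],
       [ 1.82393226e-01,  9.44456282e-01,  2.73377105e-01,
        -3.58883069e-01],
       [ 5.22913583e-02,  2.68329748e-01, -9.61906835e-01,
         2.96530280e-01],
       [ 0.00000000e+00,  0.00000000e+00,  0.00000000e+00,
         1.00000000e+00]])} {'t': 2.8167, 'joint_pos': array([ 6.80210433e-01,  2.90429906e-01, -8.62546009e-02, -3.62507749e-05,
       -1.19406400e+00, -8.70965419e-01]), 'joint_vel': array([ 2.74091117e-04,  3.42131000e-05, -7.39915594e-04,  5.71736726e-05,
       -6.02681741e-04,  3.15854831e-03]), 'tau': array([ 1.11302926e-02, -5.24771261e+01,  2.89311701e+01,  6.91208661e+00,
       -3.66492115e-02, -1.36660095e-02]), 'position': array([0.58972453, 0.23040149, 0.24062767]), 'ee_rot': array([[-1.89613333e-01, -9.81858841e-01,  1.59723320e-05],
       [-9.81858839e-01,  1.89613334e-01,  5.62801673e-05],
       [-5.82877469e-05, -5.01110527e-06, -9.99999998e-01]]), 'force': array([ 0.32764484, -0.38346614,  0.16621055]), 'moment': array([ 0.02035318,  0.10925373, -0.00353863]), 'grasp_force': 0.0, 'width': 1.0004879728502}
```

View pics/w1.png

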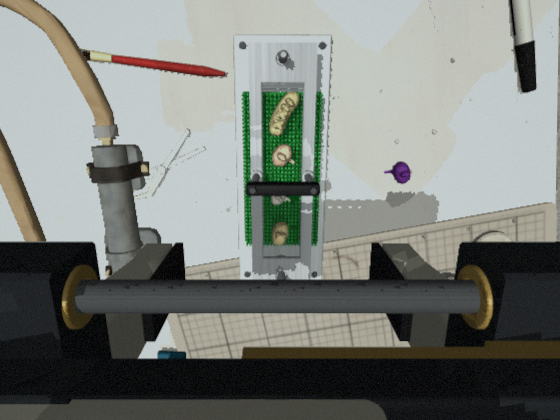

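The wrist view shows the handle at about (247..319, 189), with posts at (283,58) and (282,272). The dies stand in the same order.

```bash
python3 - <<'E'
from h import *
c=np.load("c1.npy",allow_pickle=True).item(); im=cv2.imread("pics/w1.png")
g=im.max(2); m=np.zeros_like(g); m[178:202,235:332]=(g[178:202,235:332]<50)*255
k=max(cv2.findContours(m,0,2)[0],key=cv2.contourArea); r=cv2.minAreaRect(k);print(r)
b=cv2.boxPoints(r);P=np.array([ray(c,*p,.06) for p in b]);print(P.round(4),P.mean(0),[np.linalg.norm(P[i]-P[i-1]).round(4) for i in range(4)])
# base corners, dark holes near corners
B=np.array([ray(c,*p,.01) for p in [(236,36),(331,36)]]);print(B.round(4),np.linalg.norm(B[0]-B[1]))
for p in [(283,57)]: print("post top",ray(c,*p,.074),ray(c,*p,.04))
hsv=cv2.cvtColor(im,cv2.COLOR_BGR2HSV)
m=cv2.inRange(hsv,(45,100,30),(80,255,255)); m[250:]=0;m=cv2.morphologyEx(m,cv2.MORPH_CLOSE,np.ones((25,25)))
k=max(cv2.findContours(m,0,2)[0],key=cv2.contourArea);b=cv2.boxPoints(cv2.minAreaRect(k));P=np.array([ray(c,*p,.033) for p in b]);print(b,P.round(4),P.mean(0),[np.linalg.norm(P[i]-P[i-1]).round(4) for i in range(4)])
E
```

```text
((282.5, 188.5), (15.0, 73.0), 90.0)
[[0.6163 0.2225 0.06  ]
 [0.5511 0.2351 0.06  ]
 [0.5534 0.2491 0.06  ]
 [0.6193 0.2363 0.06  ]] [0.58504651 0.23576271 0.06      ] [np.float64(0.0141), np.float64(0.0664), np.float64(0.0141), np.float64(0.0672)]
[[0.6022 0.0938 0.01  ]
 [0.5141 0.1109 0.01  ]] 0.08976134708581653
post top [0.56429439 0.12688137 0.074     ] [0.56309867 0.12347692 0.04      ]
[[242.  92.]
 [322.  92.]
 [322. 245.]
 [242. 245.]] [[0.6056 0.1452 0.033 ]
 [0.5331 0.1592 0.033 ]
 [0.5568 0.3091 0.033 ]
 [0.6382 0.2934 0.033 ]] [0.58343865 0.22674329 0.033     ] [np.float64(0.1518), np.float64(0.0738), np.float64(0.1518), np.float64(0.0829)]
```

The handle only fits both views, and its 60 mm length, if its top is at z≈0.10. So "54 mm above the origin" is measured from the keeper's own origin, and the handle centre is at z≈0.094. That leaves room for the stiffer grip across the 10 mm.

```bash
python3 - <<'E'
from h import *
c=np.load("c1.npy",allow_pickle=True).item(); t=robot.calibration("top")
W=np.array([ray(c,*p,.1) for p in [(246.5,189),(319.5,189)]]);print("wrist",W.round(4),W.mean(0),np.linalg.norm(W[0]-W[1]))
H=np.array([ray(t,130+x/5,130+y/5,.1) for x,y in [(375,105),(346,268)]]);print("top",H.round(4),H.mean(0))
for d in (W,H):
    e=d[0]-d[1];print("handle x dir deg",np.degrees(np.arctan2(e[1],e[0])))
hc=(W.mean(0)+H.mean(0))/2
go(hc[:2],np.radians(90-11),.16)
E
```

```text
wrist [[0.6122 0.221  0.1   ]
 [0.5548 0.2321 0.1   ]] [0.58350316 0.22658117 0.1       ] 0.058551941061728056
top [[0.6103 0.2207 0.1   ]
 [0.5541 0.2307 0.1   ]] [0.58221781 0.22566481 0.1       ]
handle x dir deg -10.931432725035151
handle x dir deg -10.113850071232175
slide [0.0055 0.0059 0.0806] twist -1.5696 j6 -0.87 t 2.82
```

Request:
jog_arm:
  hand: [1, 1, 1, 1, 1, 1, 1, 1]
  slide:
    - [0.0055, 0.006, 0]
    - [0.0055, 0.006, 0]
    - [0.0055, 0.006, 0]
    - [0.0055, 0.006, 0]
    - [0.0055, 0.006, 0]
    - [0.0055, 0.006, 0]
    - [0.0055, 0.006, 0]
    - [0.0055, 0.006, 0]
  twist: [-0.12, -0.24, -0.36, -0.48, -0.6, -0.72, -0.84, -0.96]

```text
t: 3.48
position: [0.5828, 0.2262, 0.2406]
ee_rot: [[0.7, -0.714, 0.0], [-0.714, -0.7, 0.0], [-0.0, -0.0, -1.0]]
force: [0.0, 0.4, 0.6]
width: 1.0
grasp_force: 0.0
```

Request:
jog_arm:
  hand: [0.6, 0.6, 0.6, 0.6, 0.6, 0.6, 0.6, 0.6]
  slide:
    - [0, 0, 0.01]
    - [0, 0, 0.025]
    - [0, 0, 0.04]
    - [0, 0, 0.055]
    - [0, 0, 0.07]
    - [0, 0, 0.08]
    - [0, 0, 0.08]
    - [0, 0, 0.08]
  twist: [-0.12, -0.24, -0.36, -0.48, -0.6, -0.61, -0.61, -0.61]

```text
t: 4.15
position: [0.5828, 0.2261, 0.1605]
ee_rot: [[0.981, -0.193, -0.001], [-0.193, -0.981, -0.001], [-0.0, 0.001, -1.0]]
force: [-0.1, -0.2, 0.0]
width: 0.601
grasp_force: 0.0
```

```bash
python3 - <<'E'
from h import *
go((.583,.2262),np.radians(90-10.8),.089)
im,c=snap("top","t2");im,c=snap("wrist","w2");np.save("c2.npy",c)
E
```

```text
slide [ 0.0002 -0.0001  0.0715] twist -0.0062 j6 0.69 t 4.15
```

View pics/w2.png

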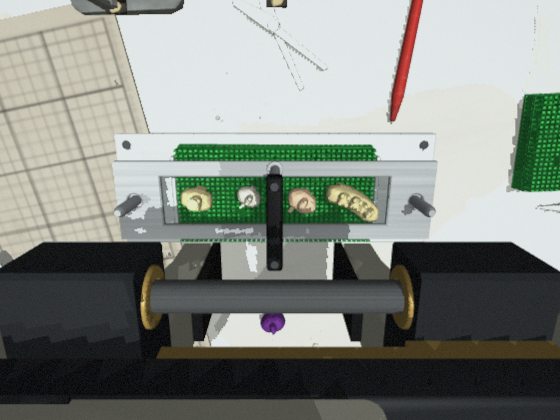

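The wrist view shows the handle centred between the fingers at column 275, square to the frame.

Request:
jog_arm:
  hand: [0.6, 0.6, 0.6, 0.6, 0.6, 0.6, 0.6, 0.6]
  slide:
    - [0, 0, 0.02]
    - [0, 0, 0.04]
    - [0, 0, 0.06]
    - [0, 0, 0.0715]
    - [0, 0, 0.0715]
    - [0, 0, 0.0715]
    - [0, 0, 0.0715]
    - [0, 0, 0.0715]
  twist: [-0.006, -0.006, -0.006, -0.006, -0.006, -0.006, -0.006, -0.006]

```text
t: 4.92
position: [0.5837, 0.2268, 0.0906]
ee_rot: [[0.983, -0.184, 0.002], [-0.184, -0.983, 0.001], [0.002, -0.002, -1.0]]
force: [-0.6, 0.1, -0.6]
width: 0.602
grasp_force: 0.0
```

Request:
jog_arm:
  hand: [0, 0, 0, 0, 0, 0, 0, 0]
  slide:
    - [0, 0, 0]
    - [0, 0, 0]
    - [0, 0, 0]
    - [0, 0, 0]
    - [0, 0, 0]
    - [0, 0, 0]
    - [0, 0, 0]
    - [0, 0, 0]
  twist: [0, 0, 0, 0, 0, 0, 0, 0]
  grip_force: 40

```text
t: 5.58
position: [0.5829, 0.2265, 0.0891]
ee_rot: [[0.983, -0.184, 0.0], [-0.184, -0.983, 0.0], [0.0, -0.0, -1.0]]
force: [-0.4, 1.3, 0.3]
width: 0.111
grasp_force: 40.0
```

Request:
jog_arm:
  hand: [0, 0, 0, 0, 0, 0, 0, 0]
  slide:
    - [0, 0, 0]
    - [0, 0, -0.001]
    - [0, 0, -0.002]
    - [0, 0, -0.004]
    - [0, 0, -0.006]
    - [0, 0, -0.008]
    - [0, 0, -0.01]
    - [0, 0, -0.01]
  twist: [0, 0, 0, 0, 0, 0, 0, 0]

```text
t: 6.25
position: [0.5829, 0.2263, 0.0996]
ee_rot: [[0.983, -0.184, 0.0], [-0.184, -0.983, 0.0], [0.0, -0.0, -1.0]]
force: [-0.3, 2.1, -0.9]
width: 0.107
grasp_force: 40.0
```

Only 2 N of side load, so I'll keep lifting straight up.

Request:
jog_arm:
  hand: [0, 0, 0, 0, 0, 0, 0, 0]
  slide:
    - [0, 0, -0.004]
    - [0, 0, -0.01]
    - [0, 0, -0.017]
    - [0, 0, -0.025]
    - [0, 0, -0.035]
    - [0, 0, -0.05]
    - [0, 0, -0.065]
    - [0, 0, -0.08]
  twist: [0, 0, 0, 0, 0, 0, 0, 0]

```text
t: 6.92
position: [0.5826, 0.2258, 0.1807]
ee_rot: [[0.983, -0.184, -0.0], [-0.184, -0.983, -0.0], [0.0, 0.0, -1.0]]
force: [0.0, -0.4, -2.0]
width: 0.107
grasp_force: 40.0
```

```bash
python3 - <<'E'
from h import *
go((.44,.09),np.radians(90-10.8),.18)
s=robot.observe();print(s["force"],s["moment"],s["joint_pos"])
im,c=snap("side","s3")
E
```

```text
slide [-0.1153  0.1597  0.0008] twist 0.0037 j6 0.7 t 6.92
[ 0.00559602 -0.35044879 -2.02877368] [-0.06129473  0.08044114 -0.04607937] [ 6.81872485e-01  3.20312295e-01 -1.86629460e-01  4.01176491e-04
 -1.06418362e+00  7.03924086e-01]
```

View pics/s3.png

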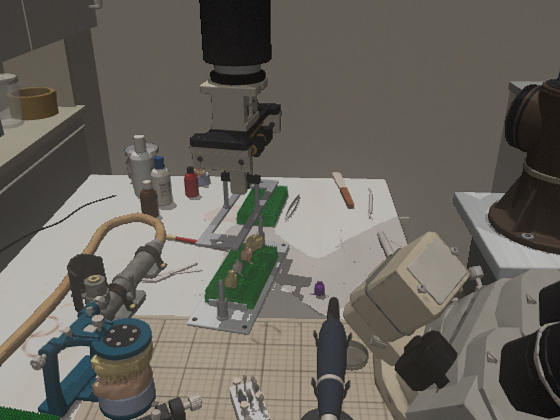

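The frame is clear of the posts and hangs level, and the dies are still standing. Next I'll carry it to the free bench at (0.44, 0.09).

Request:
jog_arm:
  hand: [0, 0, 0, 0, 0, 0, 0, 0]
  slide:
    - [-0.01, 0.014, 0]
    - [-0.03, 0.042, 0]
    - [-0.05, 0.07, 0]
    - [-0.07, 0.098, 0]
    - [-0.09, 0.126, 0]
    - [-0.105, 0.147, 0]
    - [-0.115, 0.16, 0]
    - [-0.115, 0.16, 0]
  twist: [0, 0, 0, 0, 0, 0, 0, 0]

```text
t: 7.63
position: [0.4375, 0.0876, 0.1798]
ee_rot: [[0.983, -0.185, -0.0], [-0.185, -0.983, 0.0], [-0.0, -0.0, -1.0]]
force: [0.5, 0.3, -1.5]
width: 0.109
grasp_force: 40.0
```

Request:
jog_arm:
  hand: [0, 0, 0, 0, 0, 0, 0, 0]
  slide:
    - [0, 0, 0.015]
    - [0, 0, 0.035]
    - [0, 0, 0.06]
    - [0, 0, 0.085]
    - [0, 0, 0.105]
    - [0, 0, 0.118]
    - [0, 0, 0.124]
    - [0, 0, 0.124]
  twist: [0, 0, 0, 0, 0, 0, 0, 0]

```text
t: 8.3
position: [0.44, 0.0898, 0.0543]
ee_rot: [[0.983, -0.184, -0.002], [-0.184, -0.983, -0.002], [-0.002, 0.002, -1.0]]
force: [-0.1, 0.6, -2.4]
width: 0.109
grasp_force: 40.0
```

Request:
jog_arm:
  hand: [0, 0, 0, 0, 0, 0, 0, 0]
  slide:
    - [0, 0, 0]
    - [0, 0, 0.001]
    - [0, 0, 0.002]
    - [0, 0, 0.003]
    - [0, 0, 0.004]
    - [0, 0, 0.005]
    - [0, 0, 0.006]
    - [0, 0, 0.006]
  twist: [0, 0, 0, 0, 0, 0, 0, 0]

```text
t: 8.97
position: [0.4404, 0.0902, 0.049]
ee_rot: [[0.983, -0.184, 0.0], [-0.184, -0.983, 0.0], [0.0, -0.0, -1.0]]
force: [0.5, -0.5, -1.6]
width: 0.106
grasp_force: 40.0
```

Request:
jog_arm:
  hand: [0, 0, 0, 0, 0, 0, 0, 0]
  slide:
    - [0, 0, 0.0003]
    - [0, 0, 0.0006]
    - [0, 0, 0.0009]
    - [0, 0, 0.0012]
    - [0, 0, 0.0012]
    - [0, 0, 0.0012]
    - [0, 0, 0.0012]
    - [0, 0, 0.0012]
  twist: [0, 0, 0, 0, 0, 0, 0, 0]

```text
t: 9.63
position: [0.4404, 0.0902, 0.0489]
ee_rot: [[0.983, -0.183, 0.0], [-0.183, -0.983, -0.0], [0.0, -0.0, -1.0]]
force: [-6.8, 1.4, 16.4]
width: 0.11
grasp_force: 40.0
```

The frame is on the bench. I'll relieve the press, release, and rise.

Request:
jog_arm:
  hand: [0, 0, 0.6, 0.6, 0.6, 0.6, 0.6, 0.6]
  slide:
    - [0, 0, -0.001]
    - [0, 0, -0.001]
    - [0, 0, -0.001]
    - [0, 0, -0.001]
    - [0, 0, -0.001]
    - [0, 0, -0.001]
    - [0, 0, -0.001]
    - [0, 0, -0.001]
  twist: [0, 0, 0, 0, 0, 0, 0, 0]

```text
t: 10.3
position: [0.4404, 0.0902, 0.0488]
ee_rot: [[0.983, -0.184, -0.0], [-0.184, -0.983, -0.0], [-0.0, 0.0, -1.0]]
force: [-0.6, 0.3, 0.3]
width: 0.502
grasp_force: 0.0
```

Request:
jog_arm:
  hand: [0.6, 0.6, 0.6, 0.6, 0.6, 0.6, 0.6, 0.6]
  slide:
    - [0, 0, -0.01]
    - [0, 0, -0.03]
    - [0, 0, -0.06]
    - [0, 0, -0.1]
    - [0, 0, -0.14]
    - [0, 0, -0.17]
    - [0, 0, -0.17]
    - [0, 0, -0.17]
  twist: [0, 0, 0, 0, 0, 0, 0, 0]

```text
t: 10.97
position: [0.4412, 0.0907, 0.2208]
ee_rot: [[0.983, -0.184, 0.004], [-0.184, -0.983, 0.003], [0.003, -0.003, -1.0]]
force: [-0.0, -1.2, -0.7]
width: 0.6
grasp_force: 0.0
```

```bash
python3 - <<'E'
from h import *
go((.583,.165),np.radians(-10.8),.22)
im,t=snap("top","t4")
cv2.imwrite("pics/t4c.png",cv2.resize(im[130:290,130:420,::-1],None,fx=2.7,fy=2.7,interpolation=2))
E
```

```text
slide [ 0.1258 -0.0991  0.0016] twist -1.5671 j6 0.74 t 10.97
```

View pics/t4c.png

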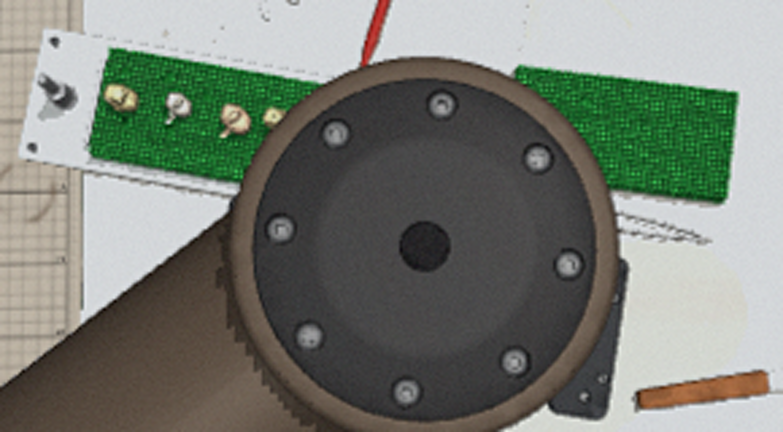

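The top view shows the left three dies standing and undisturbed; the arm hides the bridge. I'll return to the survey pose over the carrier.

Request:
jog_arm:
  hand: [0.6, 0.6, 0.6, 0.6, 0.6, 0.6, 0.6, 0.6]
  slide:
    - [0.02, -0.028, -0.01]
    - [0.04, -0.056, -0.02]
    - [0.06, -0.084, -0.02]
    - [0.08, -0.112, -0.02]
    - [0.1, -0.14, -0.02]
    - [0.1145, -0.159, -0.02]
    - [0.1145, -0.159, -0.02]
    - [0.1145, -0.159, -0.02]
  twist: [0.12, 0.24, 0.36, 0.48, 0.6, 0.72, 0.84, 0.96]

```text
t: 11.68
position: [0.5822, 0.226, 0.2353]
ee_rot: [[0.408, -0.913, -0.004], [-0.913, -0.408, -0.003], [0.001, 0.005, -1.0]]
force: [-0.5, 0.1, 0.0]
width: 0.601
grasp_force: 0.0
```

Request:
jog_arm:
  hand: [0.6, 0.6, 0.6, 0.6, 0.6, 0.6, 0.6, 0.6]
  slide:
    - [0, 0, 0]
    - [0, 0, 0]
    - [0, 0, 0]
    - [0, 0, 0]
    - [0, 0, 0]
    - [0, 0, 0]
    - [0, 0, 0]
    - [0, 0, 0]
  twist: [0.12, 0.24, 0.36, 0.48, 0.61, 0.61, 0.61, 0.61]

```text
t: 12.35
position: [0.5819, 0.2252, 0.2378]
ee_rot: [[-0.179, -0.984, -0.001], [-0.984, 0.179, -0.001], [0.001, 0.001, -1.0]]
force: [0.2, 0.3, 0.0]
width: 0.601
grasp_force: 0.0
```

```bash
python3 - <<'E'
from h import *
go((.583,.2262),np.radians(-10.8),.24)
im,c=snap("wrist","w5"); np.save("c5.npy",c); snap("top","t5")
cv2.imwrite("pics/w5c.png",cv2.resize(im[75:255,160:400,::-1],None,fx=3.3,fy=3.3,interpolation=2))
E
```

```text
slide [-0.0012 -0.0009 -0.0022] twist 0.0085 j6 -0.86 t 12.35
```

View pics/w5c.png

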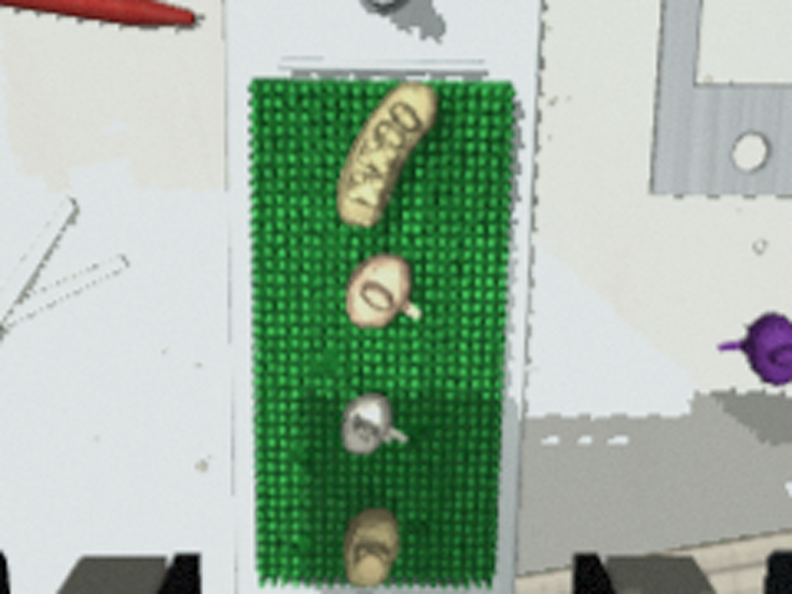

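All four dies stand clear: bridge at crop (390,155), pink (380,290), metal (367,425), yellow (370,545). The small die knobs point toward the robot.

```bash
python3 - <<'E'
from h import *
c=np.load("c5.npy",allow_pickle=True).item(); im=cv2.imread("pics/w5.png"); hsv=cv2.cvtColor(im,cv2.COLOR_BGR2HSV)
g=cv2.inRange(hsv,(45,100,20),(80,255,255)); g[253:]=0; g[:,:220]=0; g[:,335:]=0
G=cv2.morphologyEx(g,cv2.MORPH_CLOSE,np.ones((3,3)))
k=np.vstack(cv2.findContours(G,0,2)[0]); hull=cv2.convexHull(k)
a=cv2.approxPolyDP(hull,6,True)[:,0];print("mat",a.tolist());P=np.array([ray(c,*p,.033) for p in a]);print(P.round(4).tolist(),P.mean(0).round(4))
hm=np.zeros_like(g);cv2.fillConvexPoly(hm,hull,255);hm=cv2.erode(hm,np.ones((5,5)))
d=cv2.morphologyEx(hm&~G,cv2.MORPH_OPEN,np.ones((4,4)))
C=np.array([.583,.2262]);y=np.array([np.sin(np.radians(10.8)),np.cos(np.radians(10.8))]);x=np.array([y[1],-y[0]])
for k in cv2.findContours(d,0,2)[0]:
    if cv2.contourArea(k)<100: continue
    r=cv2.minAreaRect(k);Q=np.array([ray(c,*p,.047)[:2] for p in k[:,0]])-C
    X,Y=Q@x,Q@y;print(np.round(r[0]),cv2.contourArea(k),"ang",round(r[2],1),"carrier x",X.min().round(4),X.max().round(4),"y",Y.min().round(4),Y.max().round(4),"mid",((X.min()+X.max())/2).round(4),((Y.min()+Y.max())/2).round(4))
E
```

```text
mat [[314, 100], [308, 252], [239, 252], [236, 100]]
[[0.5343, 0.1588, 0.033], [0.5633, 0.3072, 0.033], [0.6335, 0.2944, 0.033], [0.6049, 0.146, 0.033]] [0.584  0.2266 0.033 ]
[273. 240.] 280.5 ang 90.0 carrier x -0.0062 0.0095 y 0.0469 0.0691 mid 0.0016 0.058
[272. 204.] 225.5 ang 90.0 carrier x -0.0049 0.0105 y 0.0117 0.0296 mid 0.0028 0.0207
[276. 164.] 337.0 ang 90.0 carrier x -0.0091 0.0086 y -0.0282 -0.0085 mid -0.0003 -0.0183
[277. 121.] 672.0 ang 30.4 carrier x -0.0146 0.0113 y -0.0734 -0.0363 mid -0.0016 -0.0549
```

Request:
jog_arm:
  hand: [0.6, 0.6, 0.6, 0.6, 0.6, 0.6, 0.6, 0.6]
  slide:
    - [-0.03, -0.001, 0.02]
    - [-0.06, -0.002, 0.04]
    - [-0.06, -0.002, 0.07]
    - [-0.06, -0.002, 0.1]
    - [-0.06, -0.002, 0.118]
    - [-0.06, -0.002, 0.118]
    - [-0.06, -0.002, 0.118]
    - [-0.06, -0.002, 0.118]
  twist: [0.012, 0.012, 0.012, 0.012, 0.012, 0.012, 0.012, 0.012]
  grip_force: 10

```text
t: 13.12
position: [0.596, 0.2844, 0.1224]
ee_rot: [[-0.194, -0.981, 0.002], [-0.981, 0.194, 0.001], [-0.001, -0.002, -1.0]]
force: [-0.2, 0.3, 0.4]
width: 0.602
grasp_force: 0.0
```

```bash
python3 - <<'E'
from h import *
go((.5947,.2838),np.radians(-11),.053)
E
```

```text
slide [0.0009 0.0012 0.0694] twist -0.0029 j6 -0.94 t 13.12
```

Request:
jog_arm:
  hand: [0.6, 0.6, 0.6, 0.6, 0.6, 0.6, 0.6, 0.6]
  slide:
    - [0, 0.001, 0.02]
    - [0, 0.001, 0.04]
    - [0, 0.001, 0.055]
    - [0, 0.001, 0.065]
    - [0, 0.001, 0.0685]
    - [0, 0.001, 0.0685]
    - [0, 0.001, 0.0685]
    - [0, 0.001, 0.0685]
  twist: [0, 0, 0, 0, 0, 0, 0, 0]

```text
t: 13.78
position: [0.5949, 0.2848, 0.0538]
ee_rot: [[-0.194, -0.981, 0.002], [-0.981, 0.194, 0.001], [-0.002, -0.002, -1.0]]
force: [0.4, -0.8, -0.4]
width: 0.597
grasp_force: 0.0
```

Request:
jog_arm:
  hand: [0.4, 0.3, 0.25, 0.2, 0.15, 0.1, 0.1, 0.1]
  slide:
    - [0, 0, 0]
    - [0, 0, 0]
    - [0, 0, 0]
    - [0, 0, 0]
    - [0, 0, 0]
    - [0, 0, 0]
    - [0, 0, 0]
    - [0, 0, 0]
  twist: [0, 0, 0, 0, 0, 0, 0, 0]

```text
t: 14.45
position: [0.5941, 0.2842, 0.0524]
ee_rot: [[-0.195, -0.981, -0.0], [-0.981, 0.195, -0.0], [0.0, 0.0, -1.0]]
force: [-0.1, -0.5, -0.3]
width: 0.184
grasp_force: 10.0
```

Request:
jog_arm:
  hand: [0.1, 0.1, 0.1, 0.1, 0.1, 0.1, 0.1, 0.1]
  slide:
    - [0, 0, -0.003]
    - [0, 0, -0.008]
    - [0, 0, -0.014]
    - [0, 0, -0.022]
    - [0, 0, -0.04]
    - [0, 0, -0.07]
    - [0, 0, -0.1]
    - [0, 0, -0.12]
  twist: [0, 0, 0, 0, 0, 0, 0, 0]

```text
t: 15.12
position: [0.595, 0.2846, 0.1765]
ee_rot: [[-0.194, -0.981, 0.003], [-0.981, 0.194, 0.002], [-0.002, -0.003, -1.0]]
force: [0.5, 1.1, 0.7]
width: 0.182
grasp_force: 10.0
```

Request:
jog_arm:
  hand: [0.1, 0.1, 0.1, 0.1, 0.1, 0.1, 0.1, 0.1]
  slide:
    - [0.03, -0.004, -0.01]
    - [0.07, -0.01, -0.02]
    - [0.11, -0.016, -0.03]
    - [0.15, -0.021, -0.03]
    - [0.19, -0.027, -0.03]
    - [0.23, -0.032, -0.03]
    - [0.26, -0.036, -0.03]
    - [0.278, -0.039, -0.03]
  twist: [0, 0, 0, 0, 0, 0, 0, 0]

```text
t: 15.78
position: [0.5775, 0.001, 0.2037]
ee_rot: [[-0.196, -0.981, 0.001], [-0.981, 0.196, 0.0], [-0.0, -0.001, -1.0]]
force: [0.3, 0.6, 0.3]
width: 0.179
grasp_force: 10.0
```

Request:
jog_arm:
  hand: [0.1, 0.1, 0.1, 0.1, 0.1, 0.1, 0.1, 0.1]
  slide:
    - [0, 0, 0]
    - [0, 0, 0]
    - [0, 0, 0]
    - [0, 0, 0]
    - [0, 0, 0]
    - [0, 0, 0]
    - [0, 0, 0]
    - [0, 0, 0]
  twist: [0, 0, 0, 0, 0, 0, 0, 0]

```text
t: 16.45
position: [0.5782, 0.0044, 0.2023]
ee_rot: [[-0.194, -0.981, -0.0], [-0.981, 0.194, -0.0], [0.0, 0.0, -1.0]]
force: [-0.2, -0.0, 1.0]
width: 0.187
grasp_force: 10.0
```

```bash
python3 - <<'E'
from h import *
im,c=snap("wrist","w6"); np.save("c6.npy",c)
go((.578,.0043),np.radians(-8.6),.1)
g=cv2.inRange(cv2.cvtColor(im,cv2.COLOR_RGB2HSV),(45,100,20),(80,255,255)); g=cv2.morphologyEx(g,cv2.MORPH_OPEN,np.ones((3,3)));g=cv2.morphologyEx(g,cv2.MORPH_CLOSE,np.ones((5,5)))
k=max(cv2.findContours(g,0,2)[0],key=cv2.contourArea);h=cv2.convexHull(k);a=cv2.approxPolyDP(h,6,True)[:,0]
P=np.array([ray(c,*p,.023) for p in a]);print(a.tolist(),P.round(4).tolist())
E
```

```text
slide [0.     0.0002 0.1023] twist -0.0453 j6 -0.54 t 16.5
[[310, 21], [314, 198], [236, 202], [222, 25]] [[0.5254, -0.1227, 0.023], [0.5468, 0.0238, 0.023], [0.6179, 0.0136, 0.023], [0.5957, -0.1336, 0.023]]
```

View pics/w6.png

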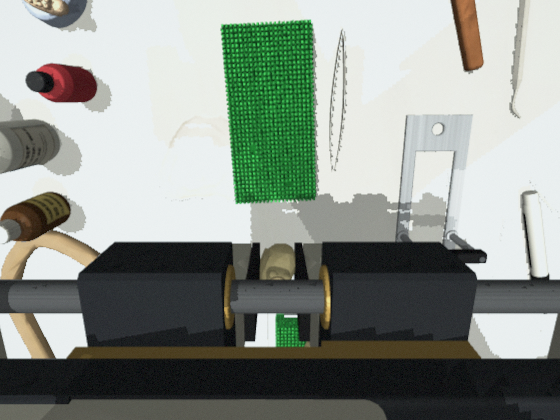

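The tray fills (222..314, 21..202), clear, and the die is held upright between the fingers at (280,262). Both views put the tray centre near (0.5704, -0.0541), turned 8.5°. Now lowering the yellow die at the left quarter.

Request:
jog_arm:
  hand: [0.1, 0.1, 0.1, 0.1, 0.1, 0.1, 0.1, 0.1]
  slide:
    - [0, -0.001, 0.02]
    - [0, -0.001, 0.05]
    - [0, -0.001, 0.08]
    - [0, -0.001, 0.11]
    - [0, -0.001, 0.13]
    - [0, -0.001, 0.14]
    - [0, -0.001, 0.14]
    - [0, -0.001, 0.14]
  twist: [-0.044, -0.044, -0.044, -0.044, -0.044, -0.044, -0.044, -0.044]

```text
t: 17.17
position: [0.5796, 0.0038, 0.0627]
ee_rot: [[-0.151, -0.989, -0.0], [-0.989, 0.151, -0.0], [0.0, 0.0, -1.0]]
force: [1.2, -0.5, 0.8]
width: 0.18
grasp_force: 10.0
```

Request:
jog_arm:
  hand: [0.1, 0.1, 0.1, 0.1, 0.1, 0.1, 0.1, 0.1]
  slide:
    - [0, 0, 0.003]
    - [0, 0, 0.006]
    - [0, 0, 0.009]
    - [0, 0, 0.012]
    - [0, 0, 0.015]
    - [0, 0, 0.017]
    - [0, 0, 0.0185]
    - [0, 0, 0.0185]
  twist: [0, 0, 0, 0, 0, 0, 0, 0]

```text
t: 17.83
position: [0.579, 0.0037, 0.0435]
ee_rot: [[-0.152, -0.988, -0.001], [-0.988, 0.152, -0.0], [0.0, 0.001, -1.0]]
force: [-0.2, 0.3, -0.2]
width: 0.181
grasp_force: 10.0
```

```bash
python3 - <<'E'
from h import *
go((.579,.0038),np.radians(-8.5),.0425);print(robot.observe()["force"])
E
```

```text
slide [-0.0001  0.      0.001 ] twist -0.0037 j6 -0.5 t 17.83
[-0.24152703  0.2555503  -0.17059889]
```

Request:
jog_arm:
  hand: [0.1, 0.1, 0.1, 0.1, 0.2, 0.25, 0.35, 0.5]
  slide:
    - [0, 0, 0.0005]
    - [0, 0, 0.001]
    - [0, 0, 0.001]
    - [0, 0, 0.001]
    - [0, 0, 0.001]
    - [0, 0, 0.001]
    - [0, 0, 0.001]
    - [0, 0, 0.001]
  twist: [0, 0, 0, 0, 0, 0, 0, 0]

```text
t: 18.5
position: [0.5792, 0.0038, 0.0429]
ee_rot: [[-0.151, -0.988, 0.0], [-0.988, 0.151, 0.0], [-0.0, -0.0, -1.0]]
force: [-0.1, 0.0, 0.0]
width: 0.345
grasp_force: 0.0
```

Request:
jog_arm:
  hand: [0.6, 0.6, 0.6, 0.6, 0.6, 0.6, 0.6, 0.6]
  slide:
    - [0, 0, -0.005]
    - [0, 0, -0.02]
    - [0, 0, -0.04]
    - [0, 0, -0.07]
    - [0, 0, -0.1]
    - [0, 0, -0.13]
    - [0, 0, -0.16]
    - [0, 0, -0.16]
  twist: [0, 0, 0, 0, 0, 0, 0, 0]

```text
t: 19.17
position: [0.5823, 0.004, 0.2101]
ee_rot: [[-0.15, -0.989, 0.01], [-0.989, 0.15, 0.001], [-0.003, -0.01, -1.0]]
force: [1.1, -0.1, -0.5]
width: 0.6
grasp_force: 0.0
```

```bash
python3 - <<'E'
from h import *
im,c=snap("wrist","w7"); s,cs=snap("side","s7"); np.save("c7.npy",c)
a=im[60:400,150:420,::-1]; a=cv2.resize(a,None,fx=1.5,fy=1.5)
b=cv2.resize(s[165:335,190:330,::-1],None,fx=2.8,fy=3)
cv2.imwrite("pics/v7.png",np.hstack([cv2.resize(a,(400,510)),cv2.resize(b,(392,510))]))
C=np.array([.5835,.2264]);t=C+.0195*np.array([.1908,.9816]);print(t);go(t,np.radians(-11),.12)
E
```

```text
[0.5872206 0.2455412]
slide [-0.2398  0.0295  0.0851] twist 0.04 j6 -0.5 t 19.27
```

View pics/v7.png

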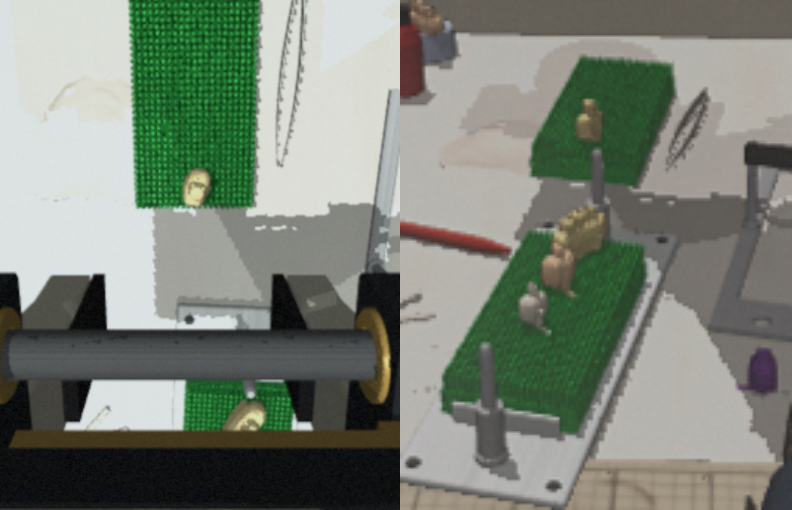

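Yellow stands upright on the left quarter. The side view shows the metal and pink dies with low knobs toward the robot, so I'll grip those two above the knobs.

Request:
jog_arm:
  hand: [0.6, 0.6, 0.6, 0.6, 0.6, 0.6, 0.6, 0.6]
  slide:
    - [-0.035, 0.004, 0]
    - [-0.07, 0.008, 0]
    - [-0.11, 0.012, 0]
    - [-0.15, 0.017, 0.01]
    - [-0.19, 0.021, 0.03]
    - [-0.22, 0.025, 0.05]
    - [-0.2398, 0.0268, 0.07]
    - [-0.2398, 0.0268, 0.085]
  twist: [0.02, 0.04, 0.04, 0.04, 0.04, 0.04, 0.04, 0.04]

```text
t: 19.93
position: [0.5879, 0.2481, 0.1145]
ee_rot: [[-0.188, -0.982, -0.002], [-0.982, 0.188, -0.001], [0.002, 0.002, -1.0]]
force: [0.8, -1.2, 0.0]
width: 0.6
grasp_force: 0.0
```

Request:
jog_arm:
  hand: [0.5, 0.5, 0.5, 0.5, 0.5, 0.5, 0.5, 0.5]
  slide:
    - [0, 0, 0]
    - [0, 0, 0]
    - [0, 0, 0.01]
    - [0, 0, 0.02]
    - [0, 0, 0.03]
    - [0, 0, 0.03]
    - [0, 0, 0.03]
    - [0, 0, 0.03]
  twist: [0, 0, 0, 0, 0, 0, 0, 0]

```text
t: 20.6
position: [0.5893, 0.2447, 0.0882]
ee_rot: [[-0.191, -0.982, 0.0], [-0.982, 0.191, 0.0], [-0.0, -0.0, -1.0]]
force: [-0.6, 0.3, -0.3]
width: 0.501
grasp_force: 0.0
```

```bash
python3 - <<'E'
from h import *
go((.5899,.2450),np.radians(-11),.058)
E
```

```text
slide [-0.0004 -0.0005  0.0302] twist -0.0003 j6 -0.89 t 20.6
```

Request:
jog_arm:
  hand: [0.5, 0.5, 0.5, 0.5, 0.5, 0.5, 0.5, 0.5]
  slide:
    - [-0.0005, -0.0005, 0.01]
    - [-0.0005, -0.0005, 0.02]
    - [-0.0005, -0.0005, 0.028]
    - [-0.0005, -0.0005, 0.03]
    - [-0.0005, -0.0005, 0.03]
    - [-0.0005, -0.0005, 0.03]
    - [-0.0005, -0.0005, 0.03]
    - [-0.0005, -0.0005, 0.03]
  twist: [0, 0, 0, 0, 0, 0, 0, 0]

```text
t: 21.27
position: [0.5899, 0.2454, 0.0583]
ee_rot: [[-0.191, -0.982, 0.001], [-0.982, 0.191, 0.0], [-0.0, -0.001, -1.0]]
force: [-0.5, 0.2, 0.7]
width: 0.501
grasp_force: 0.0
```

Request:
jog_arm:
  hand: [0.35, 0.3, 0.25, 0.2, 0.15, 0.1, 0.05, 0.05]
  slide:
    - [0, 0, 0]
    - [0, 0, 0]
    - [0, 0, 0]
    - [0, 0, 0]
    - [0, 0, 0]
    - [0, 0, 0]
    - [0, 0, 0]
    - [0, 0, 0]
  twist: [0, 0, 0, 0, 0, 0, 0, 0]

```text
t: 21.93
position: [0.5898, 0.2453, 0.0581]
ee_rot: [[-0.191, -0.982, 0.0], [-0.982, 0.191, 0.0], [-0.0, -0.0, -1.0]]
force: [0.4, 0.1, 2.6]
width: 0.178
grasp_force: 12.4
```

Request:
jog_arm:
  hand: [0.05, 0.05, 0.05, 0.05, 0.05, 0.05, 0.05, 0.05]
  slide:
    - [0, 0, -0.003]
    - [0, 0, -0.008]
    - [0, 0, -0.014]
    - [0, 0, -0.022]
    - [0, 0, -0.03]
    - [0, 0, -0.035]
    - [0, 0, -0.035]
    - [0, 0, -0.035]
  twist: [0, 0, 0, 0, 0, 0, 0, 0]

```text
t: 22.6
position: [0.5898, 0.2454, 0.0935]
ee_rot: [[-0.191, -0.982, 0.001], [-0.982, 0.191, 0.001], [-0.001, -0.001, -1.0]]
force: [-0.5, -0.0, 0.1]
width: 0.176
grasp_force: 12.0
```

```bash
python3 - <<'E'
from h import *
im,c=snap("wrist","w8"); s,cs=snap("side","s8")
a=im[60:400,150:420,::-1]
b=cv2.resize(s[165:335,190:330,::-1],None,fx=2.8,fy=3)
cv2.imwrite("pics/v8.png",np.hstack([cv2.resize(a,(400,510)),cv2.resize(b,(392,510))]))
r=np.radians(8.5);t=np.array([.5704,-.0541])+.0195*np.array([np.sin(r),np.cos(r)])+.0028*np.array([np.cos(r),-np.sin(r)]);print(t);go(t,-r,.15)
E
```

```text
[ 0.57605153 -0.03522806]
slide [ 0.2777 -0.0405 -0.0574] twist -0.0439 j6 -0.89 t 22.7
```

View pics/v8.png

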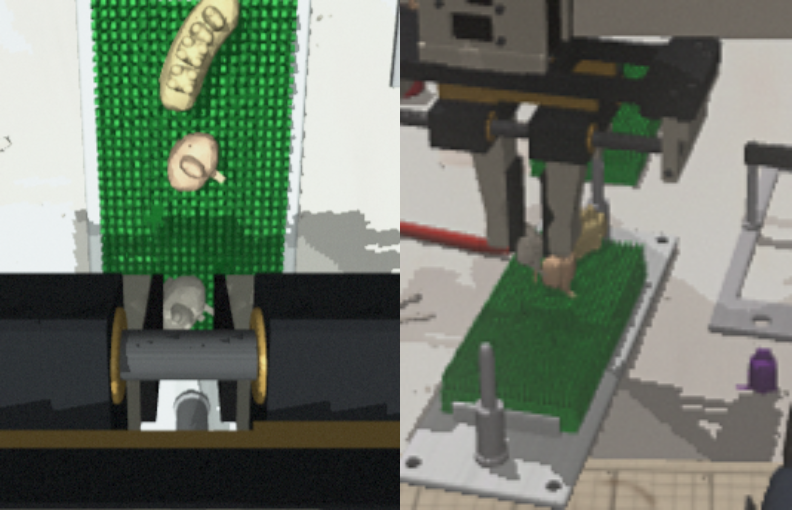

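The metal die is lifted between the fingers at (185,300) in the left view and looks upright. I'll carry it to the second quarter.

Request:
jog_arm:
  hand: [0.05, 0.05, 0.05, 0.05, 0.05, 0.05, 0.05, 0.05]
  slide:
    - [0, 0, -0.03]
    - [0.02, -0.003, -0.0574]
    - [0.06, -0.009, -0.0574]
    - [0.1, -0.0146, -0.0574]
    - [0.14, -0.0204, -0.0574]
    - [0.18, -0.0263, -0.0574]
    - [0.22, -0.0321, -0.0574]
    - [0.255, -0.0372, -0.0574]
  twist: [0, 0, 0, 0, 0, 0, 0, 0]

```text
t: 23.37
position: [0.5766, -0.0144, 0.1499]
ee_rot: [[-0.191, -0.982, -0.001], [-0.982, 0.191, -0.0], [0.0, 0.001, -1.0]]
force: [1.4, 0.8, 0.7]
width: 0.176
grasp_force: 12.0
```

Request:
jog_arm:
  hand: [0.05, 0.05, 0.05, 0.05, 0.05, 0.05, 0.05, 0.05]
  slide:
    - [0.015, -0.002, 0]
    - [0.0227, -0.0033, 0]
    - [0.0227, -0.0033, 0.02]
    - [0.0227, -0.0033, 0.04]
    - [0.0227, -0.0033, 0.06]
    - [0.0227, -0.0033, 0.07]
    - [0.0227, -0.0033, 0.07]
    - [0.0227, -0.0033, 0.07]
  twist: [-0.022, -0.044, -0.044, -0.044, -0.044, -0.044, -0.044, -0.044]

```text
t: 24.03
position: [0.5762, -0.0352, 0.08]
ee_rot: [[-0.147, -0.989, -0.001], [-0.989, 0.147, -0.001], [0.001, 0.001, -1.0]]
force: [0.2, -0.9, 0.9]
width: 0.18
grasp_force: 12.0
```

```bash
python3 - <<'E'
from h import *
go((.5761,-.0352),np.radians(-8.5),.0485)
E
```

```text
slide [0.     0.0001 0.0315] twist 0.0007 j6 -0.43 t 24.03
```

Request:
jog_arm:
  hand: [0.05, 0.05, 0.05, 0.05, 0.05, 0.05, 0.05, 0.05]
  slide:
    - [0, 0, 0.008]
    - [0, 0, 0.014]
    - [0, 0, 0.02]
    - [0, 0, 0.024]
    - [0, 0, 0.027]
    - [0, 0, 0.029]
    - [0, 0, 0.0315]
    - [0, 0, 0.0315]
  twist: [0, 0, 0, 0, 0, 0, 0, 0]

```text
t: 24.7
position: [0.5762, -0.0351, 0.0484]
ee_rot: [[-0.148, -0.989, -0.0], [-0.989, 0.148, -0.0], [0.0, 0.0, -1.0]]
force: [0.5, 0.8, -0.4]
width: 0.18
grasp_force: 12.0
```

Request:
jog_arm:
  hand: [0.05, 0.05, 0.12, 0.16, 0.2, 0.25, 0.3, 0.4]
  slide:
    - [0, 0, 0.0004]
    - [0, 0, 0.0006]
    - [0, 0, 0.0006]
    - [0, 0, 0.0006]
    - [0, 0, 0.0006]
    - [0, 0, 0.0006]
    - [0, 0, 0.0006]
    - [0, 0, 0.0006]
  twist: [0, 0, 0, 0, 0, 0, 0, 0]

```text
t: 25.37
position: [0.5764, -0.0351, 0.0482]
ee_rot: [[-0.147, -0.989, 0.0], [-0.989, 0.147, 0.0], [-0.0, -0.0, -1.0]]
force: [0.5, 0.1, -0.3]
width: 0.323
grasp_force: 0.0
```

Request:
jog_arm:
  hand: [0.5, 0.6, 0.6, 0.6, 0.6, 0.6, 0.6, 0.6]
  slide:
    - [0, 0, 0]
    - [0, 0, -0.01]
    - [0, 0, -0.03]
    - [0, 0, -0.06]
    - [0, 0, -0.09]
    - [0, 0, -0.12]
    - [0, 0, -0.15]
    - [0, 0, -0.15]
  twist: [0, 0, 0, 0, 0, 0, 0, 0]

```text
t: 26.03
position: [0.5796, -0.035, 0.2058]
ee_rot: [[-0.146, -0.989, 0.011], [-0.989, 0.146, 0.001], [-0.002, -0.01, -1.0]]
force: [1.0, 0.6, 0.9]
width: 0.596
grasp_force: 0.0
```

```bash
python3 - <<'E'
from h import *
im,c=snap("wrist","w9"); s,cs=snap("side","s9");np.save("c9.npy",c)
a=im[0:340,150:420,::-1]
b=cv2.resize(s[165:335,190:330,::-1],None,fx=2.8,fy=3)
cv2.imwrite("pics/v9.png",np.hstack([cv2.resize(a,(400,510)),cv2.resize(b,(392,510))]))
r=np.radians(11);t=np.array([.5835,.2264])-.0195*np.array([np.sin(r),np.cos(r)]);print(t);go(t,-r,.12)
E
```

```text
[0.57977922 0.20725827]
slide [-0.2398  0.0333  0.0807] twist 0.044 j6 -0.43 t 26.13
```

View pics/v9.png

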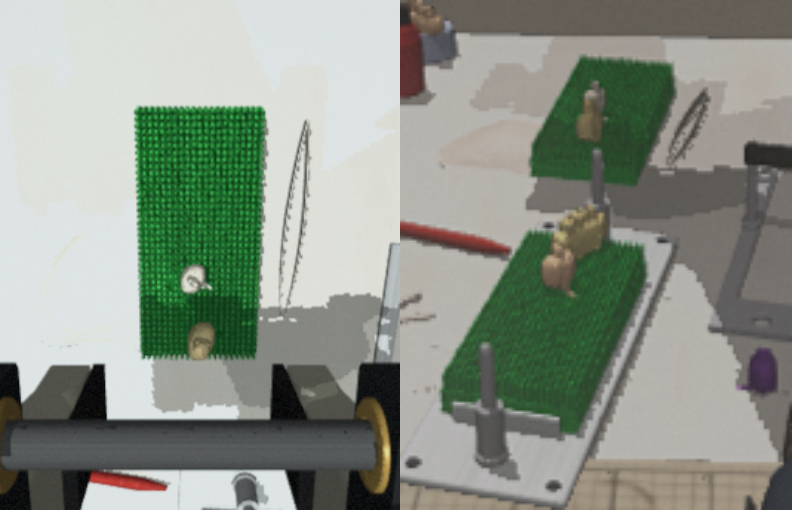

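Metal stands upright in the second quarter, beside yellow. Next is pink.

Request:
jog_arm:
  hand: [0.6, 0.6, 0.6, 0.6, 0.6, 0.6, 0.6, 0.6]
  slide:
    - [-0.035, 0.005, 0]
    - [-0.07, 0.01, 0]
    - [-0.11, 0.015, 0]
    - [-0.15, 0.0205, 0.01]
    - [-0.19, 0.026, 0.03]
    - [-0.22, 0.03, 0.05]
    - [-0.2398, 0.0323, 0.07]
    - [-0.2398, 0.0323, 0.08]
  twist: [0.02, 0.044, 0.044, 0.044, 0.044, 0.044, 0.044, 0.044]

```text
t: 26.8
position: [0.5781, 0.2097, 0.1144]
ee_rot: [[-0.188, -0.982, -0.004], [-0.982, 0.188, -0.002], [0.003, 0.003, -1.0]]
force: [0.5, -0.4, -0.4]
width: 0.604
grasp_force: 0.0
```

Request:
jog_arm:
  hand: [0.5, 0.5, 0.5, 0.5, 0.5, 0.5, 0.5, 0.5]
  slide:
    - [0, 0, 0]
    - [0, 0, 0]
    - [0, 0, 0.01]
    - [0, 0, 0.02]
    - [0, 0, 0.03]
    - [0, 0, 0.03]
    - [0, 0, 0.03]
    - [0, 0, 0.03]
  twist: [0, 0, 0, 0, 0, 0, 0, 0]

```text
t: 27.47
position: [0.58, 0.2066, 0.0883]
ee_rot: [[-0.191, -0.982, 0.0], [-0.982, 0.191, -0.0], [0.0, -0.0, -1.0]]
force: [-0.6, -0.7, 0.3]
width: 0.503
grasp_force: 0.0
```

```bash
python3 - <<'E'
from h import *
go((.5808,.2071),np.radians(-11),.058)
E
```

```text
slide [-0.0006 -0.0007  0.0303] twist -0.0003 j6 -0.85 t 27.47
```

Request:
jog_arm:
  hand: [0.5, 0.5, 0.5, 0.5, 0.5, 0.5, 0.5, 0.5]
  slide:
    - [-0.0005, -0.0005, 0.01]
    - [-0.0005, -0.0005, 0.02]
    - [-0.0005, -0.0005, 0.028]
    - [-0.0005, -0.0005, 0.03]
    - [-0.0005, -0.0005, 0.03]
    - [-0.0005, -0.0005, 0.03]
    - [-0.0005, -0.0005, 0.03]
    - [-0.0005, -0.0005, 0.03]
  twist: [0, 0, 0, 0, 0, 0, 0, 0]

```text
t: 28.13
position: [0.5806, 0.2075, 0.0586]
ee_rot: [[-0.191, -0.982, 0.001], [-0.982, 0.191, 0.0], [-0.001, -0.001, -1.0]]
force: [0.4, 0.3, 0.0]
width: 0.502
grasp_force: 0.0
```

Request:
jog_arm:
  hand: [0.35, 0.3, 0.25, 0.2, 0.15, 0.1, 0.05, 0.05]
  slide:
    - [0, 0, 0]
    - [0, 0, 0]
    - [0, 0, 0]
    - [0, 0, 0]
    - [0, 0, 0]
    - [0, 0, 0]
    - [0, 0, 0]
    - [0, 0, 0]
  twist: [0, 0, 0, 0, 0, 0, 0, 0]

```text
t: 28.8
position: [0.5804, 0.2073, 0.0583]
ee_rot: [[-0.191, -0.982, 0.0], [-0.982, 0.191, 0.0], [-0.0, -0.0, -1.0]]
force: [-1.1, -0.3, 2.0]
width: 0.2
grasp_force: 10.2
```

Request:
jog_arm:
  hand: [0.05, 0.05, 0.05, 0.05, 0.05, 0.05, 0.05, 0.05]
  slide:
    - [0, 0, -0.003]
    - [0, 0, -0.008]
    - [0, 0, -0.014]
    - [0, 0, -0.022]
    - [0, 0, -0.03]
    - [0, 0, -0.035]
    - [0, 0, -0.035]
    - [0, 0, -0.035]
  twist: [0, 0, 0, 0, 0, 0, 0, 0]

```text
t: 29.47
position: [0.5806, 0.2074, 0.0938]
ee_rot: [[-0.191, -0.982, 0.001], [-0.982, 0.191, 0.001], [-0.001, -0.001, -1.0]]
force: [0.2, 0.3, 0.7]
width: 0.2
grasp_force: 10.1
```

```bash
python3 - <<'E'
from h import *
r=np.radians(8.5);t=np.array([.5704,-.0541])-.0195*np.array([np.sin(r),np.cos(r)])+.001*np.array([np.cos(r),-np.sin(r)]);print(t);go(t,-r,.15)
E
```

```text
[ 0.56850673 -0.07353362]
slide [ 0.278  -0.0419 -0.0565] twist -0.0438 j6 -0.85 t 29.47
```

Request:
jog_arm:
  hand: [0.05, 0.05, 0.05, 0.05, 0.05, 0.05, 0.05, 0.05]
  slide:
    - [0, 0, -0.03]
    - [0.02, -0.003, -0.0565]
    - [0.06, -0.009, -0.0565]
    - [0.1, -0.015, -0.0565]
    - [0.14, -0.021, -0.0565]
    - [0.18, -0.027, -0.0565]
    - [0.22, -0.033, -0.0565]
    - [0.255, -0.0384, -0.0565]
  twist: [0, 0, 0, 0, 0, 0, 0, 0]

```text
t: 30.13
position: [0.5685, -0.0526, 0.1494]
ee_rot: [[-0.191, -0.982, -0.001], [-0.982, 0.191, -0.0], [0.0, 0.001, -1.0]]
force: [0.3, -0.7, -0.9]
width: 0.2
grasp_force: 10.1
```

Request:
jog_arm:
  hand: [0.05, 0.05, 0.05, 0.05, 0.05, 0.05, 0.05, 0.05]
  slide:
    - [0.015, -0.002, 0]
    - [0.023, -0.0035, 0]
    - [0.023, -0.0035, 0.02]
    - [0.023, -0.0035, 0.04]
    - [0.023, -0.0035, 0.06]
    - [0.023, -0.0035, 0.07]
    - [0.023, -0.0035, 0.07]
    - [0.023, -0.0035, 0.07]
  twist: [-0.022, -0.044, -0.044, -0.044, -0.044, -0.044, -0.044, -0.044]

```text
t: 30.8
position: [0.5683, -0.0737, 0.0794]
ee_rot: [[-0.147, -0.989, -0.001], [-0.989, 0.147, -0.001], [0.001, 0.001, -1.0]]
force: [-0.2, -0.4, 0.8]
width: 0.202
grasp_force: 10.1
```

```bash
python3 - <<'E'
from h import *
go((.5685,-.0735),np.radians(-8.5),.0485)
E
```

```text
slide [-0.0002 -0.0002  0.0309] twist 0.0007 j6 -0.36 t 30.8
```

Request:
jog_arm:
  hand: [0.05, 0.05, 0.05, 0.05, 0.05, 0.05, 0.05, 0.05]
  slide:
    - [0, 0, 0.008]
    - [0, 0, 0.014]
    - [0, 0, 0.02]
    - [0, 0, 0.024]
    - [0, 0, 0.027]
    - [0, 0, 0.029]
    - [0, 0, 0.031]
    - [0, 0, 0.031]
  twist: [0, 0, 0, 0, 0, 0, 0, 0]

```text
t: 31.47
position: [0.5685, -0.0736, 0.0485]
ee_rot: [[-0.147, -0.989, -0.0], [-0.989, 0.147, -0.0], [0.0, 0.0, -1.0]]
force: [0.1, -1.0, -0.3]
width: 0.196
grasp_force: 10.1
```

Request:
jog_arm:
  hand: [0.05, 0.05, 0.14, 0.18, 0.22, 0.26, 0.32, 0.4]
  slide:
    - [0, 0, 0.0004]
    - [0, 0, 0.0006]
    - [0, 0, 0.0006]
    - [0, 0, 0.0006]
    - [0, 0, 0.0006]
    - [0, 0, 0.0006]
    - [0, 0, 0.0006]
    - [0, 0, 0.0006]
  twist: [0, 0, 0, 0, 0, 0, 0, 0]

```text
t: 32.13
position: [0.5683, -0.0736, 0.048]
ee_rot: [[-0.148, -0.989, -0.0], [-0.989, 0.148, 0.0], [0.0, 0.0, -1.0]]
force: [0.1, 0.5, 0.2]
width: 0.338
grasp_force: 0.0
```

Request:
jog_arm:
  hand: [0.5, 0.6, 0.6, 0.6, 0.6, 0.6, 0.6, 0.6]
  slide:
    - [0, 0, 0]
    - [0, 0, -0.01]
    - [0, 0, -0.03]
    - [0, 0, -0.06]
    - [0, 0, -0.09]
    - [0, 0, -0.12]
    - [0, 0, -0.15]
    - [0, 0, -0.15]
  twist: [0, 0, 0, 0, 0, 0, 0, 0]

```text
t: 32.8
position: [0.5716, -0.0738, 0.2056]
ee_rot: [[-0.146, -0.989, 0.01], [-0.989, 0.146, 0.0], [-0.002, -0.01, -1.0]]
force: [1.2, -0.1, 0.2]
width: 0.6
grasp_force: 0.0
```

```bash
python3 - <<'E'
from h import *
im,c=snap("wrist","w10"); s,cs=snap("side","s10")
r=np.radians(11);t=np.array([.5835,.2264])-.0585*np.array([np.sin(r),np.cos(r)]);print(t);go(t,-r,.2)
E
```

```text
[0.57233767 0.16897481]
slide [-0.2403  0.0326  0.0005] twist 0.044 j6 -0.36 t 32.9
```

```bash
python3 - <<'E'
from h import *
c=np.load("c5.npy",allow_pickle=True).item(); im=cv2.imread("pics/w5.png"); hsv=cv2.cvtColor(im,cv2.COLOR_BGR2HSV)
g=cv2.inRange(hsv,(45,100,20),(80,255,255)); m=np.zeros_like(g); m[98:146,245:305]=~g[98:146,245:305]
m[:101]=0
n,l,s,ce=cv2.connectedComponentsWithStats(cv2.morphologyEx(m,cv2.MORPH_OPEN,np.ones((3,3)))); i=1+s[1:,4].argmax();print(s[i],ce[i])
v,u=np.nonzero(l==i); r=np.radians(11); y=np.array([np.sin(r),np.cos(r)]);x=np.array([y[1],-y[0]])
Q=np.array([ray(c,a,b,.05)[:2] for a,b in zip(u,v)])-[.5835,.2264]; X,Y=Q@x*1e3,Q@y*1e3
print("ext",X.min(),X.max(),Y.min(),Y.max(),"cent",X.mean(),Y.mean())
for a in range(-78,-32,4):
    k=(Y>=a)&(Y<a+4)
    if k.any(): print(a+2,X[k].min().round(1),X[k].max().round(1))
w,V=np.linalg.eigh(np.cov(X,Y));print("PCA",V[:,1],np.degrees(np.arctan2(V[0,1],V[1,1])))
E
```

```text
[262 101  31  43 727] [275.70563961 120.7647868 ]
ext -14.584573025214288 11.7924103713825 -74.58894537680932 -37.83017857945032 cent -0.3421540558949569 -57.44108671387528
-76 -12.7 -4.0
-72 -14.6 0.4
-68 -14.6 3.0
-64 -13.8 5.6
-60 -10.3 8.2
-56 -6.9 9.1
-52 -5.2 10.9
-48 -3.4 11.8
-44 -2.6 11.8
-40 0.1 10.9
-36 2.7 5.5
PCA [0.48185571 0.87625058] 28.806671408487052
```

The bridge's body is slanted about 29° within its 41×25 box. I'll grip it square to the body so it doesn't turn in the jaws, and place it with the same offset.

Request:
jog_arm:
  hand: [0.6, 0.6, 0.6, 0.6, 0.6, 0.6, 0.6, 0.6]
  slide:
    - [-0.035, 0.005, 0]
    - [-0.07, 0.01, 0]
    - [-0.11, 0.015, 0]
    - [-0.15, 0.0205, 0]
    - [-0.19, 0.026, 0]
    - [-0.22, 0.03, 0.01]
    - [-0.241, 0.0326, 0.03]
    - [-0.241, 0.0326, 0.05]
  twist: [0.07, 0.14, 0.21, 0.28, 0.35, 0.42, 0.48, 0.547]
  grip_force: 12

```text
t: 33.57
position: [0.5717, 0.1734, 0.1471]
ee_rot: [[-0.64, -0.768, 0.001], [-0.768, 0.64, 0.001], [-0.001, -0.0, -1.0]]
force: [0.4, -0.8, 0.1]
width: 0.602
grasp_force: 0.0
```

Request:
jog_arm:
  hand: [0.5, 0.5, 0.5, 0.5, 0.5, 0.5, 0.5, 0.5]
  slide:
    - [0, 0, 0]
    - [0, 0, 0.01]
    - [0, 0, 0.03]
    - [0, 0, 0.05]
    - [0, 0, 0.06]
    - [0, 0, 0.06]
    - [0, 0, 0.06]
    - [0, 0, 0.06]
  twist: [0, 0, 0, 0, 0, 0, 0, 0]

```text
t: 34.23
position: [0.5726, 0.1695, 0.0893]
ee_rot: [[-0.64, -0.768, 0.001], [-0.768, 0.64, 0.001], [-0.001, -0.001, -1.0]]
force: [0.6, -0.2, 0.4]
width: 0.502
grasp_force: 0.0
```

```bash
python3 - <<'E'
from h import *
go((.5724,.1695),np.radians(-39.8),.054)
E
```

```text
slide [0.0002 0.0002 0.0353] twist -0.0 j6 -1.31 t 34.23
```

Request:
jog_arm:
  hand: [0.5, 0.5, 0.5, 0.5, 0.5, 0.5, 0.5, 0.5]
  slide:
    - [0, 0, 0.01]
    - [0, 0, 0.02]
    - [0, 0, 0.03]
    - [0, 0, 0.035]
    - [0, 0, 0.035]
    - [0, 0, 0.035]
    - [0, 0, 0.035]
    - [0, 0, 0.035]
  twist: [0, 0, 0, 0, 0, 0, 0, 0]

```text
t: 34.9
position: [0.572, 0.1697, 0.0534]
ee_rot: [[-0.64, -0.768, 0.001], [-0.768, 0.64, 0.0], [-0.001, -0.0, -1.0]]
force: [-0.5, -0.0, 0.2]
width: 0.5
grasp_force: 0.0
```

Request:
jog_arm:
  hand: [0.4, 0.35, 0.3, 0.25, 0.2, 0.15, 0.1, 0.05]
  slide:
    - [0, 0, 0]
    - [0, 0, 0]
    - [0, 0, 0]
    - [0, 0, 0]
    - [0, 0, 0]
    - [0, 0, 0]
    - [0, 0, 0]
    - [0, 0, 0]
  twist: [0, 0, 0, 0, 0, 0, 0, 0]

```text
t: 35.57
position: [0.5718, 0.1696, 0.0532]
ee_rot: [[-0.64, -0.768, 0.0], [-0.768, 0.64, 0.0], [-0.0, -0.0, -1.0]]
force: [-0.9, 0.1, 2.1]
width: 0.276
grasp_force: 11.4
```

Request:
jog_arm:
  hand: [0.05, 0.05, 0.05, 0.05, 0.05, 0.05, 0.05, 0.05]
  slide:
    - [0, 0, -0.003]
    - [0, 0, -0.008]
    - [0, 0, -0.014]
    - [0, 0, -0.022]
    - [0, 0, -0.03]
    - [0, 0, -0.035]
    - [0, 0, -0.035]
    - [0, 0, -0.035]
  twist: [0, 0, 0, 0, 0, 0, 0, 0]

```text
t: 36.23
position: [0.5719, 0.1697, 0.0886]
ee_rot: [[-0.64, -0.768, 0.001], [-0.768, 0.64, 0.001], [-0.001, -0.0, -1.0]]
force: [-0.4, -0.4, -0.4]
width: 0.278
grasp_force: 11.4
```

```bash
python3 - <<'E'
from h import *
r=np.radians(8.5);t=np.array([.5704,-.0541])-.058*np.array([np.sin(r),np.cos(r)]);print(t);go(t,-r-np.radians(28.8),.15)
E
```

```text
[ 0.56182705 -0.11146292]
slide [ 0.2223 -0.1723 -0.0616] twist -0.044 j6 -1.31 t 36.23
```

The width of 24 mm is more than I expected, so I'll check whether the bridge turned in the jaws.

```bash
python3 - <<'E'
from h import *
im,c=snap("wrist","w11"); s,_=snap("side","s11")
o=robot.observe();q=proj(c,o["position"]);print("tcp px",q)
h=cv2.cvtColor(im,cv2.COLOR_RGB2HSV)
m=cv2.inRange(h,(12,45,60),(35,200,255));m[:200]=0
n,l,st,ce=cv2.connectedComponentsWithStats(m);
for i in range(1,n):
    if st[i,4]>60: print(st[i],ce[i].round())
for v in range(200,330,4): print(v,''.join('#' if a else '.' for a in m[v,200:360:3]))
E
```

```text
tcp px [276.5 275.4]
[ 254  224   49   56 1898] [279. 253.]
[  0 263  32  17 244] [ 15. 272.]
[205 265  15  64 526] [210. 297.]
[335 265  15  64 548] [343. 296.]
[   0  313   71   46 2099] [ 34. 335.]
[  87  341  414   17 5359] [314. 351.]
200 ......................................................
204 ......................................................
208 ......................................................
212 ......................................................
216 ......................................................
220 ......................................................
224 .............................##.......................
228 .........................########.....................
232 ........................##########....................
236 .......................###########....................
240 ......................#############...................
244 ......................#############...................
248 .....................#############....................
252 .....................#############....................
256 ....................##########
[... 386 characters left out ...]
##..........................................###....
288 ..##............................................##....
292 ..##............................................##....
296 ..##............................................##....
300 ..##............................................##....
304 ..##............................................##....
308 ..##............................................##....
312 ..###...........................................##....
316 ..####........................................####....
320 ..####.........................................###....
324 ..###..........................................###....
328 ...##...........................................#.....
```

The held bridge does lie at about 25° across the jaws. It turned so that its 25 mm faces sit square to the pads, and die y is now along tool y. So I'll place it with the tool square to the tray, then check the angle.

Request:
jog_arm:
  hand: [0.05, 0.05, 0.05, 0.05, 0.05, 0.05, 0.05, 0.05]
  slide:
    - [0, 0, -0.03]
    - [0.016, -0.0124, -0.0616]
    - [0.048, -0.0372, -0.0616]
    - [0.08, -0.062, -0.0616]
    - [0.112, -0.0868, -0.0616]
    - [0.144, -0.1116, -0.0616]
    - [0.176, -0.1364, -0.0616]
    - [0.205, -0.159, -0.0616]
  twist: [0, 0, 0, 0, 0, 0, 0, 0]

```text
t: 37.0
position: [0.5618, -0.0918, 0.1494]
ee_rot: [[-0.64, -0.768, -0.001], [-0.768, 0.64, -0.0], [0.0, 0.0, -1.0]]
force: [0.7, 0.3, -0.2]
width: 0.278
grasp_force: 11.4
```

Request:
jog_arm:
  hand: [0.05, 0.05, 0.05, 0.05, 0.05, 0.05, 0.05, 0.05]
  slide:
    - [0.01, -0.008, 0]
    - [0.0173, -0.0133, 0]
    - [0.0173, -0.0133, 0]
    - [0.0173, -0.0133, 0]
    - [0.0173, -0.0133, 0.02]
    - [0.0173, -0.0133, 0.04]
    - [0.0173, -0.0133, 0.06]
    - [0.0173, -0.0133, 0.07]
  twist: [-0.07, -0.14, -0.21, -0.28, -0.35, -0.42, -0.49, -0.547]

```text
t: 37.67
position: [0.5601, -0.1116, 0.0769]
ee_rot: [[-0.145, -0.989, -0.004], [-0.99, 0.145, 0.0], [0.0, 0.004, -1.0]]
force: [-0.9, 0.7, -1.0]
width: 0.279
grasp_force: 11.4
```

Request:
jog_arm:
  hand: [0.05, 0.05, 0.05, 0.05, 0.05, 0.05, 0.05, 0.05]
  slide:
    - [0, 0, 0]
    - [0, 0, 0]
    - [0, 0, 0]
    - [0, 0, 0]
    - [0, 0, 0]
    - [0, 0, 0]
    - [0, 0, 0]
    - [0, 0, 0]
  twist: [0, 0, 0, 0, 0, 0, 0, 0]

```text
t: 38.33
position: [0.5618, -0.1115, 0.08]
ee_rot: [[-0.148, -0.989, 0.001], [-0.989, 0.148, 0.0], [-0.0, -0.001, -1.0]]
force: [-0.4, 0.0, -0.0]
width: 0.278
grasp_force: 11.4
```

```bash
python3 - <<'E'
from h import *
go((.5618,-.1115),np.radians(-8.5),.0437)
E
```

```text
slide [0.     0.     0.0363] twist 0.0002 j6 -0.29 t 38.33
```

Request:
jog_arm:
  hand: [0.05, 0.05, 0.05, 0.05, 0.05, 0.05, 0.05, 0.05]
  slide:
    - [0, 0, 0.01]
    - [0, 0, 0.018]
    - [0, 0, 0.025]
    - [0, 0, 0.029]
    - [0, 0, 0.032]
    - [0, 0, 0.034]
    - [0, 0, 0.0363]
    - [0, 0, 0.0363]
  twist: [0, 0, 0, 0, 0, 0, 0, 0]

```text
t: 39.0
position: [0.5619, -0.1116, 0.0433]
ee_rot: [[-0.147, -0.989, 0.0], [-0.989, 0.147, -0.0], [0.0, -0.0, -1.0]]
force: [-0.5, 0.6, 0.4]
width: 0.275
grasp_force: 11.5
```

Request:
jog_arm:
  hand: [0.05, 0.05, 0.2, 0.24, 0.28, 0.32, 0.36, 0.42]
  slide:
    - [0, 0, 0.0004]
    - [0, 0, 0.0006]
    - [0, 0, 0.0006]
    - [0, 0, 0.0006]
    - [0, 0, 0.0006]
    - [0, 0, 0.0006]
    - [0, 0, 0.0006]
    - [0, 0, 0.0006]
  twist: [0, 0, 0, 0, 0, 0, 0, 0]

```text
t: 39.67
position: [0.5616, -0.1115, 0.0426]
ee_rot: [[-0.148, -0.989, -0.0], [-0.989, 0.148, 0.0], [-0.0, 0.0, -1.0]]
force: [0.3, -0.5, 0.7]
width: 0.384
grasp_force: 0.0
```

Request:
jog_arm:
  hand: [0.5, 0.6, 0.6, 0.6, 0.6, 0.6, 0.6, 0.6]
  slide:
    - [0, 0, 0]
    - [0, 0, -0.01]
    - [0, 0, -0.03]
    - [0, 0, -0.06]
    - [0, 0, -0.09]
    - [0, 0, -0.12]
    - [0, 0, -0.15]
    - [0, 0, -0.18]
  twist: [0, 0, 0, 0, 0, 0, 0, 0]

```text
t: 40.33
position: [0.5613, -0.1116, 0.2252]
ee_rot: [[-0.147, -0.989, 0.001], [-0.989, 0.147, 0.0], [-0.0, -0.001, -1.0]]
force: [1.5, 0.2, -0.2]
width: 0.601
grasp_force: 0.0
```

```bash
python3 - <<'E'
from h import *
go((.584,.02),np.radians(-8.5),.24)
E
```

```text
slide [-0.1335 -0.003  -0.0148] twist 0.0004 j6 -0.29 t 40.33
```

Request:
jog_arm:
  hand: [0.6, 0.6, 0.6, 0.6, 0.6, 0.6, 0.6, 0.6]
  slide:
    - [-0.03, -0.001, -0.005]
    - [-0.06, -0.0015, -0.01]
    - [-0.09, -0.002, -0.015]
    - [-0.1, -0.002, -0.015]
    - [-0.1, -0.002, -0.015]
    - [-0.1, -0.002, -0.015]
    - [-0.1, -0.002, -0.015]
    - [-0.1, -0.002, -0.015]
  twist: [0, 0, 0, 0, 0, 0, 0, 0]

```text
t: 41.0
position: [0.5781, -0.0138, 0.2377]
ee_rot: [[-0.148, -0.989, -0.0], [-0.989, 0.148, -0.0], [0.0, 0.0, -1.0]]
force: [-0.4, 0.3, -0.6]
width: 0.601
grasp_force: 0.0
```

```bash
python3 - <<'E'
from h import *
im,c=snap("wrist","w12"); np.save("c12.npy",c); s,_=snap("side","s12")
a=cv2.resize(im[0:250,170:370,::-1],(400,500),interpolation=2); b=cv2.resize(s[165:330,170:330,::-1],(390,500),interpolation=2)
cv2.imwrite("pics/v12.png",np.hstack([a,b]))
hsv=cv2.cvtColor(im,cv2.COLOR_RGB2HSV)
g=cv2.inRange(hsv,(45,100,20),(80,255,255)); g[245:]=0
G=cv2.morphologyEx(g,cv2.MORPH_OPEN,np.ones((3,3)));G=cv2.morphologyEx(G,cv2.MORPH_CLOSE,np.ones((3,3)))
k=max(cv2.findContours(G,0,2)[0],key=cv2.contourArea); hull=cv2.convexHull(k);a=cv2.approxPolyDP(hull,6,True)[:,0];P=np.array([ray(c,*p,.023) for p in a]);print(a.tolist(),P.round(4).tolist(),P.mean(0).round(4))
hm=np.zeros_like(g);cv2.fillConvexPoly(hm,hull,255);hm=cv2.erode(hm,np.ones((5,5)))
d=cv2.morphologyEx(hm&~G,cv2.MORPH_OPEN,np.ones((3,3)))
C=np.array([.5704,-.0541]);r=np.radians(8.5);x=np.array([np.sin(r),np.cos(r)]);y=np.array([-x[1],x[0]])
n,l,st,ce=cv2.connectedComponentsWithStats(d)
for i in range(1,n):
    if st[i,4]<100: continue
    v,u=np.nonzero(l==i);Q=np.array([ray(c,p,q,.037)[:2] for p,q in zip(u,v)])-C;X,Y=Q@x*1e3,Q@y*1e3
    w,V=np.linalg.eigh(np.cov(X,Y));print(ce[i].round(),"X",X.min().round(1),X.max().round(1),"Y",Y.min().round(1),Y.max().round(1),"cent",X.mean().round(1),Y.mean().round(1),"pca",np.degrees(np.arctan2(V[1,1],V[0,1])).round(1))
E
```

```text
[[316, 52], [312, 207], [244, 208], [237, 52]] [[0.525, -0.123, 0.023], [0.5467, 0.0233, 0.023], [0.6158, 0.014, 0.023], [0.5965, -0.1337, 0.023]] [ 0.571  -0.0548  0.023 ]
[277.  73.] X -72.4 -37.0 Y -10.9 11.4 cent -56.1 -0.7 pca 160.4
[276. 116.] X -29.1 -9.4 Y -11.1 9.2 cent -18.8 -1.7 pca 151.0
[274. 158.] X 11.8 28.0 Y -12.4 6.7 cent 20.4 -3.9 pca 65.2
[278. 196.] X 47.6 67.9 Y -7.9 7.8 cent 57.8 0.1 pca 158.7
```

View pics/v12.png

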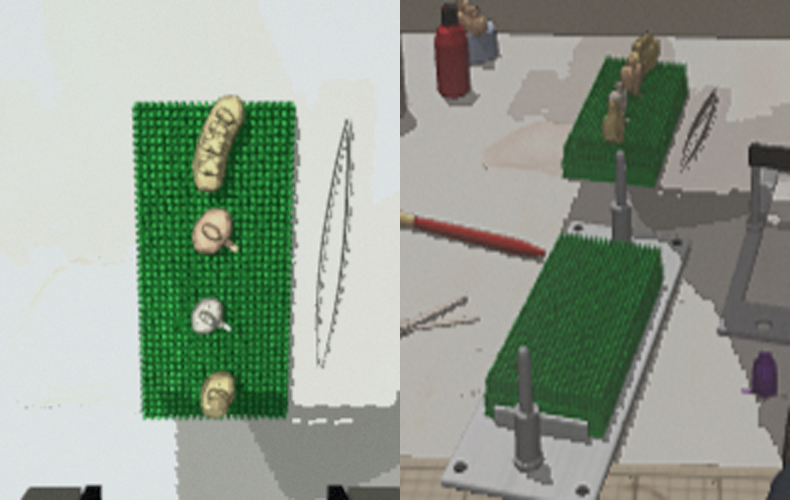

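All four dies stand upright in the order yellow, metal, pink, bridge (crop (218,395), (210,315), (213,232), (218,140)). Each is within about 3 mm of its quarter centre. The frame lies flat with its handle up, and the carrier is empty.

```bash
python3 -c "
from rig import robot
print(robot.close_job())"
```

```text
the job is handed in; nothing more can be done
None
```

I handed the job in at about 41 s: the keeper frame lies flat on the bench, handle up, and the four dies stand upright on the tray, left to right yellow, metal, pink, bridge, each within about 3 mm of its quarter centre by camera.

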